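# Lift the amber sizer disc into the steel dish

### The job

Take the blue-handled lifter, slide its thin blade under the amber disc on the ivory tray (the tray's far rail keeps the disc from running away), and carry it over to tip it gently into the steel dish so that it lies flat there. Move the disc only with the lifter, never with the gripper, and leave the white disc where it lies. Then lay the lifter flat on the blue bench, clear of the dish, and let go.

Things in the scene. Friction and masses are not known exactly. Their poses are not given: they have to be found in the camera images.
- lifter: Lifter, 110 g, flat on the bench. Origin: centre of its steel blade's underside; x to the blade's free front edge, z up. Blade 90 (x) x 56 x 1.6 mm, no rims. Blue flat-sided bar to grip, 14 mm wide (y), x -115 to -29, z 22 to 46 mm, on a post at x -45 to -29; balance x -20, good grip x -55 mm. A disc on the blade slides off from about 20 degrees of tilt, surely at 35.
- amber_disc: Amber disc, 64 mm across, 8 thick, 45 g, smooth; origin: centre of underside, z up; rim bevelled below: flat to 44 mm, 3.5 high at the edge. It lies on a fixed ivory tray, floor 4 mm above the bench. Disc's +x points square at the tray's rail (18 mm above the floor), 1 to 5 mm from the disc's edge. On its -x side the floor is free for 95 mm, then an open edge.
- white_disc: White disc like the amber one, to be left alone; on the same tray, to the left or right of the amber disc, centres 105 to 135 mm apart, rail likewise at its +x side.
- dish: Round shallow steel dish, 400 g, loose on the bench to one side of the tray (the lifter lies on the other). 160 mm across the rim, 14 high; flat floor inside 4 mm above the bench, about 134 mm across. Origin: centre of the underside, z up.
Mind the look-alikes: they are no part of the job. There is more than one size of the dish; the one meant has the size given above. Leave any yellow look-alike of the lifter alone.

How it is judged (in metres and radians):
On the way, in this order (a step that is already met when the one before it is completed fails the run):
1. the amber disc is carried on the lifter's blade, well clear of the tray (contact force between lifter and amber_disc above 0.1 N and height (world z) of amber_disc above 0.025 m and x of amber_disc in the frame of lifter between -0.03 and 0.045 m), for 0.2 s.
2. the amber disc lies in the steel dish (horizontal distance between amber_disc and dish below 0.04 m and height (world z) of amber_disc below 0.01 m and angle between amber_disc's own z axis and vertical below 0.18 rad and contact force between amber_disc and dish above 0.05 N and contact force between amber_disc and lifter below 0.05 N), for 0.2 s.
At the end, for the whole second after the job is handed in: Amber disc at rest flat (within 10 degrees), right way up, on the dish floor, within 40 mm of its centre; lifter flat (within 10 degrees, underside below 10 mm) and still, touching neither dish nor amber disc; white disc within 20 mm of where it began (horizontal distance between amber_disc and dish below 0.04 m and height (world z) of each of amber_disc, lifter below 0.01 m and angle between each of amber_disc, lifter's own z axis and vertical below 0.18 rad and linear speed of each of amber_disc, lifter below 0.02 m/s and contact force between lifter and dish below 0.05 N and contact force between lifter and amber_disc below 0.05 N and distance of white_disc from where it was at the start of the episode below 0.02 m).
It fails at once if the gripper touches the amber disc (contact force between the fingers and amber_disc above 0.3 N).
It fails at once if the white disc is moved more than 20 mm (distance of white_disc from where it was at the start of the episode above 0.02 m).
It fails at once if the amber disc is dropped or thrown (faster than 1 m/s, a fall of about 50 mm) (linear speed of amber_disc above 1 m/s).
It also fails if it takes over 64 s, if anything falls off the work surface, if the arm or the gripper's body presses on something with over 40 N, if the wrist force passes 120 N, or if a joint passes its speed limit or range.

### The arm

A 6-joint arm with a two-finger parallel gripper is mounted at the origin on the work surface. World frame = base frame: x ahead of the robot, y to its left, z up, the work surface at z = 0. Lengths are in mm, angles in degrees, forces in N, time in s.
With the tool pointing down it reaches from about 350 to 850 mm from the base axis. Payload 8.1 kg.
Tool frame: the origin (TCP) lies midway between the tips of the shut fingers; the grasp point (between the pads) lies 19 mm behind it; z points along the fingers, y is the direction in which the jaws open and shut (so a half turn about z gives the same grasp; the last joint's range is limited). The gripper opens to 85 mm and grips with 20 to 120 N. Pads are 22 mm wide; open, the fingers measure 114 mm over their backs; the gripper's body (76 mm by 85 mm) begins 54 mm behind the grasp point. The pads swing forward as they close: fully open they stand 13 mm farther back than shut.
Start: joints at [58.591, 7.471, 85.268, -0, 87.261, -4.893], TCP at [267.854, 536.898, 231.292] pointing down, gripper open.
Joint ranges: [-169.43, 169.43], [-51.17, 129.36], [1.28, 143.12], [-76.62, 256.62], [0, 156.53], [-152.29, 152.29]. Speed limits (degrees/s): [136.94, 136.94, 159.86, 180, 180, 180].

### API

Orientations are given as [roll, pitch, yaw] about the fixed x, y, z axes, in that order (R = Rz(yaw) Ry(pitch) Rx(roll)).
In Python, from bench import r gives the robot as it stands.
- The arm moves only by the shell command python3 -m jog 'ROWS' [FORCE]. ROWS is JSON, a list of rows, each a list of 5 numbers: the shift along the tool's x, y, z in m, then the turn about the tool's z in rad, then the opening, from 0 (shut) to 1 (fully open). A call has 1 to 20 rows; each row is the pose to reach, as a shift and turn from the pose measured when the call began, along the tool's axes at that moment; what a row does not reach only later rows make up. A row lasts 1/10 s, in which the tool goes at most 50 mm and 8.59 degrees, less where a joint would pass 70% of its speed; a pose out of reach is approached as far as the arm can. A call with a gripper value outside its range is refused whole. The fingers move at their own pace and stop on an object; FORCE is the grip in N (left out, the last holds). Time passes only in rows, so rows that repeat a pose let the fingers close. It gives the time, the measured TCP pose, the force and the opening at its end, in the units of the state.
- r.sense(): the state, without advancing time (a new reading comes with each control period).
- r.snapshot(name): name is "side" or "top"; returns a dict with "pixels" (480x640x3 uint8, red, green, blue), "K" (3x3 intrinsics, pixels), "R" (3x3) and "t" (3): a world point X has camera coordinates R X + t. Camera axes: x right, y down, z forward; pixel columns grow to the right and rows downward; lengths in mm; the calibration is good to about 2 mm. A picture is of the moment at which its call begins. There is no depth.
- r.hand_in(): hands the job in, once; it reports no verdict.
The state is a dict: "time": time; "joint_pos": joint angles; "qd": joint speeds; "joint_efforts": joint torques, N m; "tool_pos": TCP position; "tcp_rot": TCP orientation; "ft_force": force on the tool from outside, world axes, zero at the start; "wrist_torque": the same for the moment, N m; "finger_gap": finger opening in mm.
Only numpy, scipy, OpenCV 4.12 (cv2) and the standard library are available. Lean on these libraries where they do the work, as an engineer would, in place of code of your own. Each camera call takes 0.05 s, during which the arm holds its last target.

## Working session

There is one attempt and no reset: what is moved stays moved. The work goes in short steps, Python scripts to look and compute and a shell command to move; the robot and the scene stay as the last step left them, time stands still between calls to the robot, and variables do not carry over. Pictures are saved under pics/ and viewed, and the job is handed in when it is done.

```bash
ls; mkdir -p pics
python3 - <<'E'
from bench import r
import cv2
print(r.sense())
for n in ("top","side"):
    s=r.snapshot(n); cv2.imwrite(f"pics/{n}0.png",s["pixels"][:,:,::-1]); print(n,s["K"],s["R"],s["t"])
E
```

```text
pics
{'time': 0.0, 'joint_pos': array([ 5.85906253e+01,  7.51467083e+00,  8.53291553e+01,  5.01422605e-04,
        8.72621316e+01, -4.89025487e+00]), 'qd': array([-0.15209991,  0.09466433,  0.07037252, -0.05873032, -0.05473756,
        0.0234241 ]), 'joint_efforts': array([-4.88066271e-04, -5.69439912e+01, -5.00522482e+01, -5.85754351e-04,
        1.57836353e-02,  3.76346421e-06]), 'tool_pos': array([267.56071101, 536.42410191, 230.25018472]), 'tcp_rot': array([-1.79894471e+02, -9.53160994e-03,  1.53480847e+02]), 'ft_force': array([0.54465532, 0.02637567, 0.63410422]), 'wrist_torque': array([-0.01732471,  0.02460886,  0.02264427]), 'finger_gap': 85.22712932105138}
top [[471.29345444   0.         320.73797481]
 [  0.         471.29345444 240.59472527]
 [  0.           0.           1.        ]] [[-3.15548586e-03 -9.99563188e-01  2.93849586e-02]
 [-9.94783040e-01  1.41433317e-04 -1.02013153e-01]
 [ 1.01964436e-01 -2.95535595e-02 -9.94348953e-01]] [  -3.41104977  589.08239232 1184.54065905]
side [[532.80700967   0.         318.18463459]
 [  0.         532.80700967 245.02758542]
 [  0.           0.           1.        ]] [[ 0.98697421 -0.1608229   0.00423018]
 [-0.08488604 -0.54292372 -0.83548082]
 [ 0.13666111  0.82423894 -0.54950333]] [-571.41089977   92.28297859 1152.56482349]
```

View pics/top0.png

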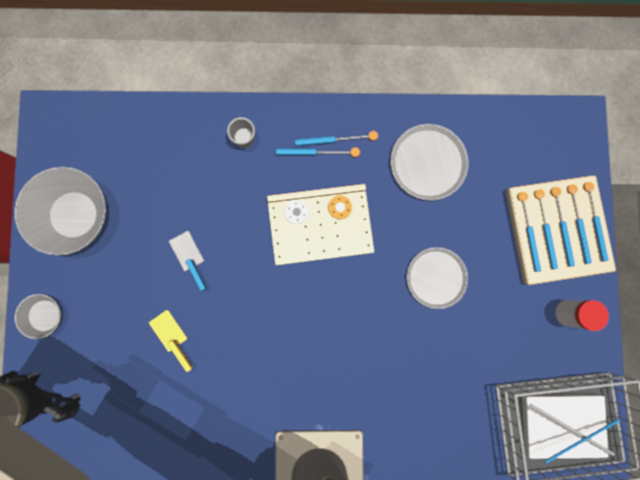

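View pics/side0.png

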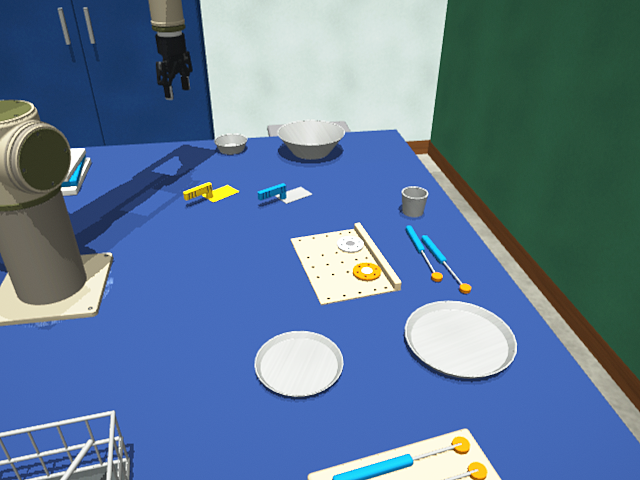

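Candidates, by pixel in the top view:
- **Lifter:** blue (187,262) or yellow (169,340). I choose the blue one.
- **Disc:** amber (340,207) or white (297,211). I choose the amber one. The orange balls on the blue sticks near (373,135) are not discs.
- **Dish:** (437,278) at about 60 px across, (429,162) at about 77 px, or the bowl and cups on the left. 160 mm should span about 65 px, so (437,278) is likely. I'll measure it next.

```bash
cat > h.py <<'E'
import numpy as np,cv2
from bench import r
def ray(s,u,v,z):
    K,R,t=map(np.asarray,(s["K"],s["R"],s["t"])); t=t.ravel()
    d=R.T@np.linalg.inv(K)@np.array([u,v,1.]); c=-R.T@t
    return c+d*(z-c[2])/d[2]
def proj(s,X):
    p=np.asarray(s["K"])@(np.asarray(s["R"])@np.asarray(X,float)+np.ravel(s["t"])); return p[:2]/p[2]
def crop(s,x0,y0,w,h,k,name):
    im=np.ascontiguousarray(s["pixels"][y0:y0+h,x0:x0+w,::-1]); cv2.imwrite(name,cv2.resize(im,None,fx=k,fy=k,interpolation=cv2.INTER_CUBIC))
def hsv(s): return cv2.cvtColor(np.ascontiguousarray(s["pixels"]),cv2.COLOR_RGB2HSV)
def plane(s,pts,z): return np.array([ray(s,u,v,z)[:2] for u,v in pts])
E
python3 - <<'E'
from h import *
top=r.snapshot("top");side=r.snapshot("side")
crop(top,150,215,90,80,8,"pics/c_lift.png")
crop(top,255,175,130,95,6,"pics/c_tray.png")
crop(side,240,170,90,45,8,"pics/c_lifts.png")
for n,s in(("top",top),("side",side)):
    H=hsv(s); 
    m=cv2.inRange(H,(8,150,120),(24,255,255))
    N,l,st,c=cv2.connectedComponentsWithStats(m)
    for i in range(1,N):
        if st[i,4]>60:
            ct=max(cv2.findContours((l==i).astype(np.uint8),cv2.RETR_EXTERNAL,cv2.CHAIN_APPROX_NONE)[0],key=len)
            P=plane(s,ct[:,0,:],12).astype(np.float32); print(n,"amber",c[i].round(),st[i],cv2.fitEllipse(P))
    m=cv2.inRange(H,(0,0,90),(179,60,255))
    N,l,st,c=cv2.connectedComponentsWithStats(m)
    for i in range(1,N):
        if 100<st[i,4]<12000:
            ct=max(cv2.findContours((l==i).astype(np.uint8),cv2.RETR_EXTERNAL,cv2.CHAIN_APPROX_NONE)[0],key=len)
            P=plane(s,ct[:,0,:],14).astype(np.float32); print(n,"grey",c[i].round(),st[i],np.round(sum(map(lambda a:list(np.atleast_1d(a)),cv2.fitEllipse(P)),[]),1), np.round(cv2.minAreaRect(plane(s,ct[:,0,:],1.6).astype(np.float32))[0],1))
    m=cv2.inRange(H,(95,150,150),(108,255,255))
    N,l,st,c=cv2.connectedComponentsWithStats(m)
    for i in range(1,N):
        if st[i,4]>30: print(n,"blue",c[i],st[i])
E
```

```text
top amber [340. 207.] [329 197  22  21 224] ((680.09326171875, -55.21738052368164), (53.47596740722656, 53.93770980834961), 71.47898864746094)
top grey [240. 131.] [227 117  28  28 620] [884.7 207.1  73.5  77.3 125.5] [889.8 209.7]
top grey [429. 162.] [ 390  124   79   77 4768] [ 803.7 -295.4  208.2  210.3   32.9] [ 806.5 -299. ]
top grey [334. 152.] [317 147  37   8 103] [832.5 -47.8  18.7  89.1   3.1] [830.9 -45.5]
top grey [ 60. 211.] [  14  167   93   89 6442] [669.6 669.6 229.9 233.1 155.8] [671.1 675.8]
top grey [318. 225.] [ 266  183  109   83 6619] [635.7  -3.4 214.6 315.2   7.4] [637.3  -4.4]
top grey [186. 249.] [169 231  35  41 764] [567.3 344.5  67.  104.5 118.8] [566.3 346.8]
top grey [437. 278.] [ 406  247   62   62 3041] [ 494.1 -307.7  160.   160.9   12.2] [ 494.7 -310.6]
top grey [  3. 308.] [  0 263  10 113 717] [578.7 803.3  20.  589.2  91.9] [393.9 800.4]
top grey [ 37. 316.] [  14  294   47   45 1689] [399.7 712.1 112.1 114.5 176.4] [399.  719.4]
top grey [567. 313.] [555 300  28  29 516] [ 400.1 -654.    72.9   77.9  153.1] [ 398.  -657.7]
top grey [ 14. 412.] 
[... 2806 characters left out ...]
ey [460. 339.] [ 405  301  112   77 6618] [ 802.9 -293.6  206.   207.5  137.3] [ 809.6 -281.4]
side grey [298. 363.] [ 254  331   90   66 4607] [ 492.5 -311.8  157.5  158.6  168.5] [ 494.3 -299.3]
side grey [ 78. 453.] [   0  410  130   70 3117] [ 133.3 -433.4  116.5  208.    72.5] [ 114.1 -435.6]
side grey [422. 461.] [ 308  428  194   52 4011] [ 661.8 -540.3   73.8  289.9   89.5] [ 622.8 -513.1]
side blue [ 74.91752577 175.10309278] [ 69 162  13  23  97]
side blue [271.09166667 189.03333333] [257 183  29  16 120]
side blue [414.76377953 237.68503937] [405 225  20  27 127]
side blue [433.71153846 248.28205128] [421 235  26  28 156]
side blue [374.76       468.66896552] [333 454  80  26 725]
```

View pics/c_lift.png

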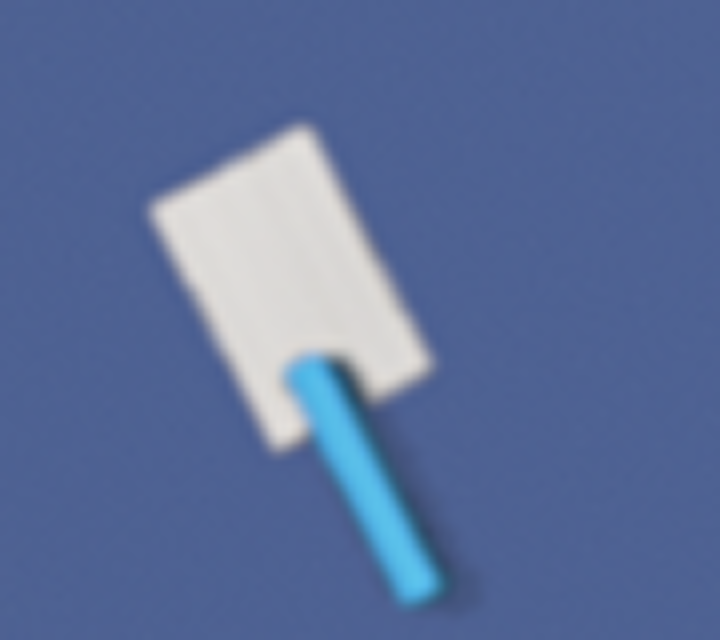

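View pics/c_tray.png

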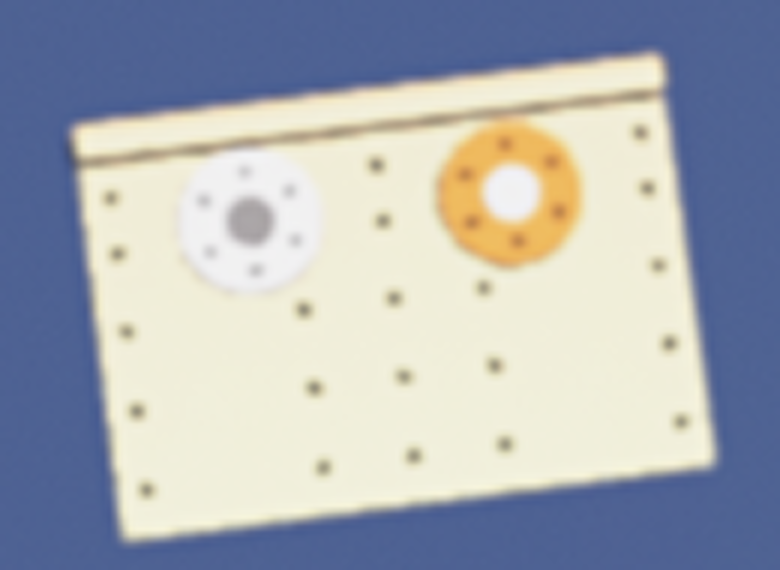

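View pics/c_lifts.png

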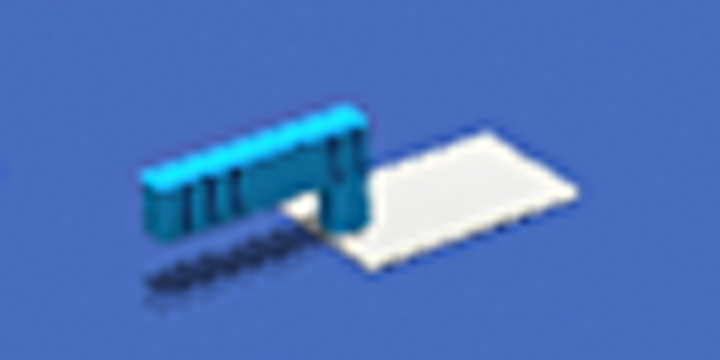

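The crops confirm the choices. The blue lifter's blade corners are near (188,230), (169,241), (184,271) and (204,260), with the bar trailing to (203,289). The amber disc at (340,207) sits under the rail, with white to its left. The dish at (437,278) measures 160 mm; the other one is about 208 mm. Next I need the exact poses.

Run:
```python
from h import *
top=r.snapshot("top");side=r.snapshot("side")
f=lambda c,k,o:[((x+.5)/k-.5+o[0],(y+.5)/k-.5+o[1]) for x,y in c]
B=plane(top,f([(310,120),(150,208),(275,452),(435,365)],8,(150,215)),1.6)
print("blade",B.round(1),B.mean(0).round(1))
fr=B[:2].mean(0);bk=B[2:].mean(0);print("yaw",np.degrees(np.arctan2(*(fr-bk)[::-1])),np.linalg.norm(fr-bk))
for a,b in((2,1),(3,0)): d=B[b]-B[a];print(np.degrees(np.arctan2(d[1],d[0])))
bar=plane(top,f([(318,355),(418,605)],8,(150,215)),46);print("bar",bar, np.degrees(np.arctan2(*(bar[0]-bar[1])[::-1])))
B=plane(side,f([(485,130),(580,192),(372,270)],8,(240,170)),1.6);print("side blade fl fr br",B.round(1),"centre",(B[0]+B[2])/2)
T=plane(top,f([(122,540),(715,465)],6,(255,175)),4);d=T[0]-T[1];print("tray front",T,"yaw of +x",np.degrees(np.arctan2(d[1],d[0]))-90)
L=plane(top,f([(80,162),(665,93)],6,(255,175)),4);d=L[0]-L[1];print("rail foot",L,np.degrees(np.arctan2(d[1],d[0]))-90)
T2=plane(top,f([(72,125),(662,55)],6,(255,175)),22);d=T2[0]-T2[1];print("rail back",T2,np.degrees(np.arctan2(d[1],d[0]))-90)
for n,s in(("top",top),("side",side)):
    H=hsv(s); m=cv2.inRange(H,(8,70,60),(24,255,255))
    N,l,st,c=cv2.connectedComponentsWithStats(m)
    tgt=(340,207) if n=="top" else (367,271)
    for i in range(1,N):
        if np.hypot(*(c[i]-tgt))<6 and st[i,4]>50:
            ct=max(cv2.findContours((l==i).astype(np.uint8),cv2.RETR_EXTERNAL,cv2.CHAIN_APPROX_NONE)[0],key=len)
            for z in(12,):print(n,z,st[i],cv2.fitEllipse(plane(s,ct[:,0,:],z).astype(np.float32)))
    cc=f([(512,192)],6,(255,175))[0] if n=="top" else None
    if cc: print("hub",ray(s,*cc,12), "white", ray(s,*f([(250,221)],6,(255,175))[0],12))
crop(side,280,215,130,95,6,"pics/c_trays.png")
```

```text
blade [[621.1 342.2]
 [592.1 393.3]
 [512.5 350.7]
 [540.7 299.7]] [566.6 346.5]
yaw 27.97521840512335 90.67112669648466
28.125701752210887
27.82577140237588
bar [[541.1651357  326.63855367]
 [462.96009804 293.69284022]] 22.844404681563475
side blade fl fr br [[589.9 394. ]
 [616.8 341. ]
 [537.4 295.3]] centre [563.60823927 344.64227999]
tray front [[ 528.78742344  114.78011951]
 [ 561.30434578 -144.8392411 ]] yaw of +x 7.1390320182401865
rail foot [[ 695.58557671  134.38860077]
 [ 727.32328693 -124.94125294]] 6.977364373869662
rail back [[ 708.54543426  136.49495893]
 [ 740.45757424 -121.55561044]] 7.049760092707118
top 12 [328 194  24  26 407] ((681.2111206054688, -54.908145904541016), (61.72883224487305, 65.40839385986328), 86.7573013305664)
hub [681.15775604 -55.84352503  12.        ] white [668.05758255  59.23545101  12.        ]
```

View pics/c_trays.png

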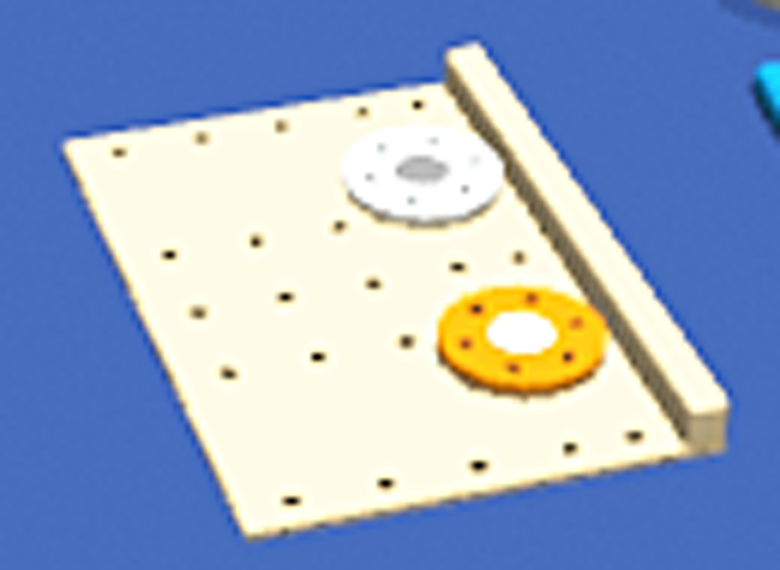

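```bash
cat >> h.py <<'E'
def rot(rpy):
    from scipy.spatial.transform import Rotation as Ro
    return Ro.from_euler("xyz",rpy,degrees=True)
def go(x,y,z,yaw):
    "shift in tool axes (m) and turn (rad) to world TCP target (mm), tool yaw deg"
    s=r.sense();Rm=rot(s["tcp_rot"]).as_matrix()
    d=Rm.T@(np.array([x,y,z])-s["tool_pos"])/1000
    a=-((yaw-s["tcp_rot"][2]+180)%360-180)
    print("shift",d.round(4),"turn",round(np.radians(a),4),"now",s["tool_pos"].round(1),s["tcp_rot"].round(2),"t",round(s["time"],2),"F",s["ft_force"].round(2),"gap",round(s["finger_gap"],1))
def lifter_tcp(x,y,yaw,gx=-58):
    a=np.radians(yaw);return x+gx*np.cos(a),y+gx*np.sin(a)
E
python3 - <<'E'
from h import *
side=r.snapshot("side")
print(ray(side,(521.5)/6-.5+280,332.5/6-.5+215,12), ray(side,(422.5)/6-.5+280,168.5/6-.5+215,12))
x,y=lifter_tcp(565,345.5,28); print(x,y); go(x,y,110,208)
E
```

```text
[678.88168599 -57.1630976   12.        ] [665.93104634  58.24729425  12.        ]
513.7890396141822 318.2706493584183
shift [-0.3177 -0.0856  0.1211] turn -0.9515 now [267.8 536.8 231. ] [-179.97   -0.    153.48] t 0.35 F [-0.08 -0.16  0.64] gap 85.9
```

```bash
python3 -m jog '[[-0.032,-0.009,0.012,-0.1,1],[-0.07,-0.02,0.026,-0.22,1],[-0.11,-0.03,0.042,-0.35,1],[-0.15,-0.04,0.058,-0.48,1],[-0.19,-0.052,0.073,-0.6,1],[-0.23,-0.062,0.088,-0.72,1],[-0.27,-0.073,0.103,-0.83,1],[-0.3,-0.081,0.115,-0.91,1],[-0.314,-0.085,0.12,-0.945,1],[-0.3177,-0.0856,0.1211,-0.9515,1],[-0.3177,-0.0856,0.1211,-0.9515,1],[-0.3177,-0.0856,0.1211,-0.9515,1]]' 40
python3 - <<'E'
from h import *
x,y=lifter_tcp(565,345.5,28);go(x,y,16,208)
s=r.snapshot("side");crop(s,200,120,160,110,5,"pics/s1.png")
s=r.snapshot("top");crop(s,140,200,110,110,6,"pics/t1.png")
E
```

```text
time: 1.55
tool_pos: [513.5, 319.2, 110.5]
tcp_rot: [180.0, 0.0, -152.0]
ft_force: [-0.7, 0.9, 1.0]
finger_gap: 85.5
shift [ 0.0002 -0.001   0.0945] turn -0.0002 now [513.5 319.2 110.5] [ 1.7999e+02  1.0000e-02 -1.5201e+02] t 1.55 F [-0.71  0.89  1.02] gap 85.5
```

View pics/s1.png

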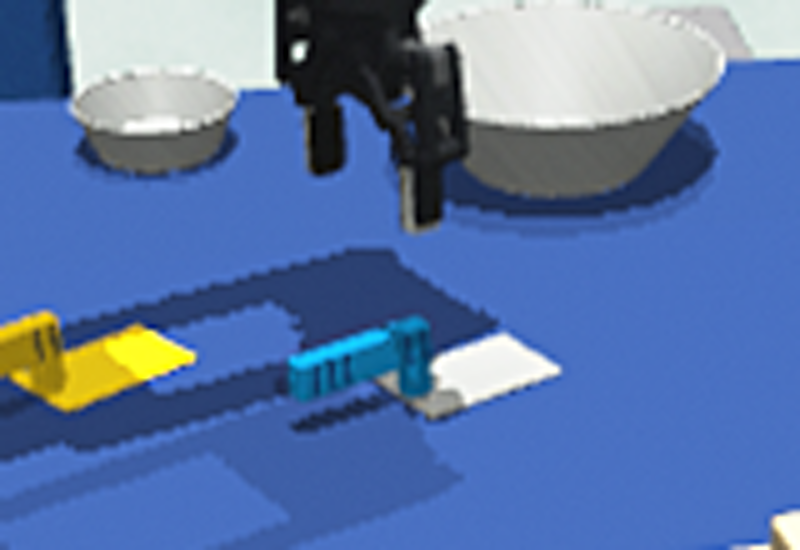

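View pics/t1.png

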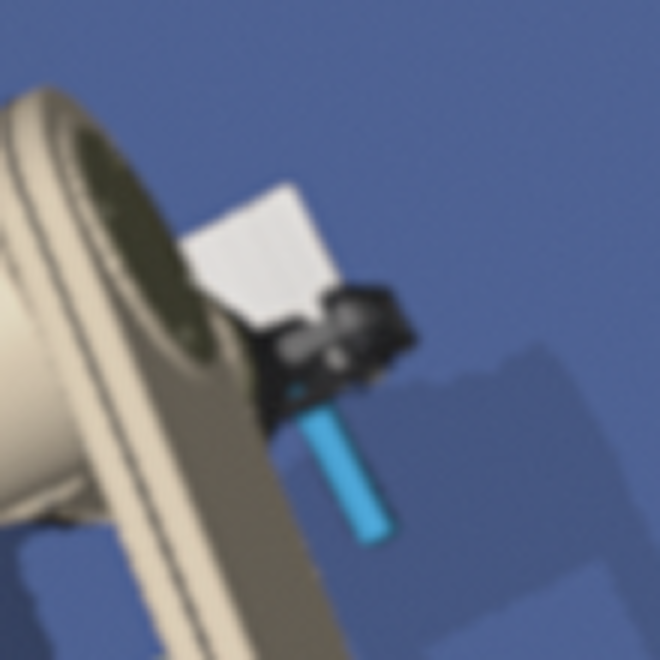

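The side crop shows the fingers (crop 325,170 and 420,230) on either side of the blue bar, jaw axis square to it. I'll descend and close.

```bash
python3 -m jog '[[0,0,0.025,0,1],[0,-0.001,0.06,0,1],[0,-0.001,0.085,0,1],[0,-0.001,0.0925,0,1],[0,-0.001,0.0925,0,1],[0,-0.001,0.0925,0,0.5],[0,-0.001,0.0925,0,0],[0,-0.001,0.0925,0,0],[0,-0.001,0.0925,0,0],[0,-0.001,0.0925,0,0],[0,-0.001,0.0925,0,0],[0,-0.001,0.0925,0,0]]' 40
python3 - <<'E'
from h import *
s=r.sense();print(s["tool_pos"],s["tcp_rot"],s["ft_force"],s["wrist_torque"],s["finger_gap"])
E
```

```text
time: 2.85
tool_pos: [514.3, 318.7, 18.9]
tcp_rot: [-180.0, 0.1, -152.0]
ft_force: [-1.4, -0.6, 5.1]
finger_gap: 13.3
[514.2979146  318.70619149  18.87179232] [-1.79996099e+02  7.86475044e-02 -1.51956469e+02] [-1.38411286 -0.63487747  5.0863472 ] [-0.08322628  0.24608715  0.00519245] 13.282429708607749
```

```bash
python3 -m jog '[[0,0,-0.01,0,0],[0,0,-0.03,0,0],[0,0,-0.05,0,0],[0,0,-0.05,0,0],[0,0,-0.05,0,0]]' 40
python3 - <<'E'
from h import *
s=r.sense();print(s["tool_pos"],s["ft_force"],s["wrist_torque"],s["finger_gap"])
s=r.snapshot("side");crop(s,220,130,130,90,6,"pics/s2.png")
E
python3 -m jog '[[0,0,0,0,0],[0,0,0,0,0],[0,0,0,0,0]]' 20
python3 - <<'E'
from h import *
s=r.sense();print(s["tool_pos"],s["ft_force"],s["wrist_torque"],s["finger_gap"])
s=r.snapshot("side");crop(s,220,130,130,90,6,"pics/s3.png")
E
```

```text
time: 3.35
tool_pos: [514.5, 318.8, 69.1]
tcp_rot: [-180.0, 0.1, -152.0]
ft_force: [-0.4, -0.6, -2.3]
finger_gap: 13.0
[514.50610051 318.79045906  69.07599295] [-0.3907863  -0.58017548 -2.25432602] [-0.0437514   0.10362097 -0.02021379] 12.950212213580674
time: 3.7
tool_pos: [513.2, 318.1, 67.0]
tcp_rot: [-180.0, -0.1, -152.0]
ft_force: [-0.6, -0.7, -0.3]
finger_gap: 13.3
[513.1527559  318.12620178  67.00692655] [-0.55601969 -0.69486177 -0.31872758] [ 0.00095058  0.00292449 -0.02533268] 13.258560917083773
```

View pics/s2.png

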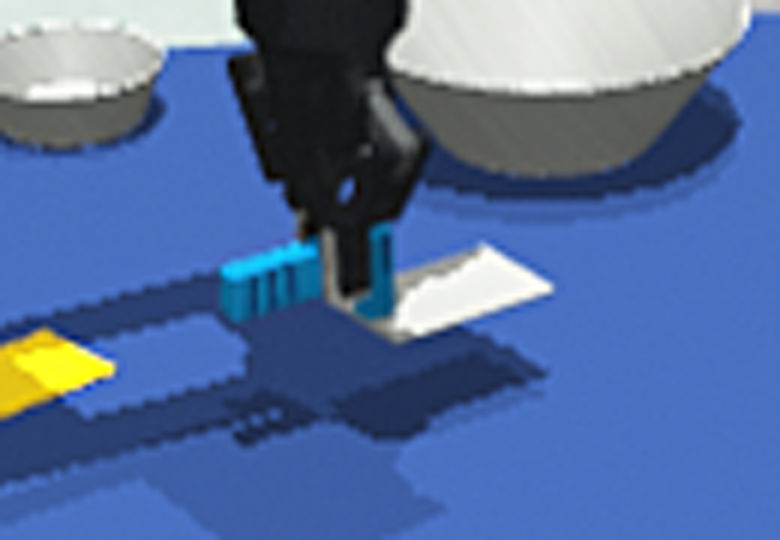

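View pics/s3.png

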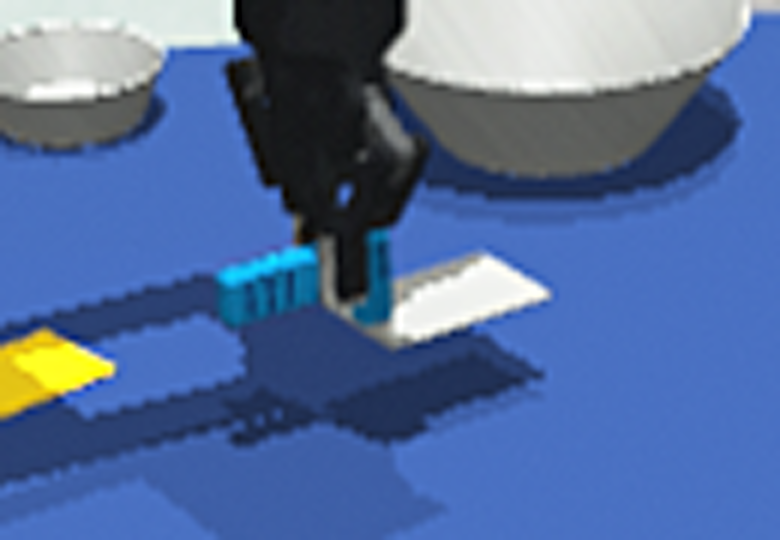

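The lifter stays level at 20 N. The tool can't pitch, so I plan to tip the disc by letting the blade's nose droop in a light grip. I'll test that now, low over the bench.

```bash
python3 -m jog '[[0,0,0.01,0,0],[0,0,0.025,0,0],[0,0,0.025,0,0.15],[0,0,0.025,0,0.15],[0,0,0.025,0,0.15]]' 20
python3 - <<'E'
from h import *
s=r.sense();print(s["tool_pos"],s["wrist_torque"],s["finger_gap"])
s=r.snapshot("side");crop(s,220,130,130,90,6,"pics/s4.png")
E
python3 -m jog '[[0,0,0,0,0.155],[0,0,0,0,0.155],[0,0,0,0,0.155]]' 20
python3 - <<'E'
from h import *
s=r.sense();print(s["tool_pos"],s["wrist_torque"],s["finger_gap"])
s=r.snapshot("side");crop(s,220,130,130,90,6,"pics/s5.png")
E
```

```text
time: 4.25
tool_pos: [513.4, 318.2, 42.3]
tcp_rot: [-180.0, -0.0, -152.0]
ft_force: [-0.6, -0.0, -1.1]
finger_gap: 13.3
[513.43784734 318.23334855  42.31791618] [-0.05781767  0.01272098 -0.01455368] 13.278949593987731
time: 4.6
tool_pos: [513.9, 318.5, 43.0]
tcp_rot: [-180.0, 0.0, -152.0]
ft_force: [0.3, 0.4, -0.9]
finger_gap: 13.5
[513.89461245 318.48655832  43.04057943] [-0.03084869  0.07356454 -0.02574534] 13.516145203316407
```

View pics/s4.png

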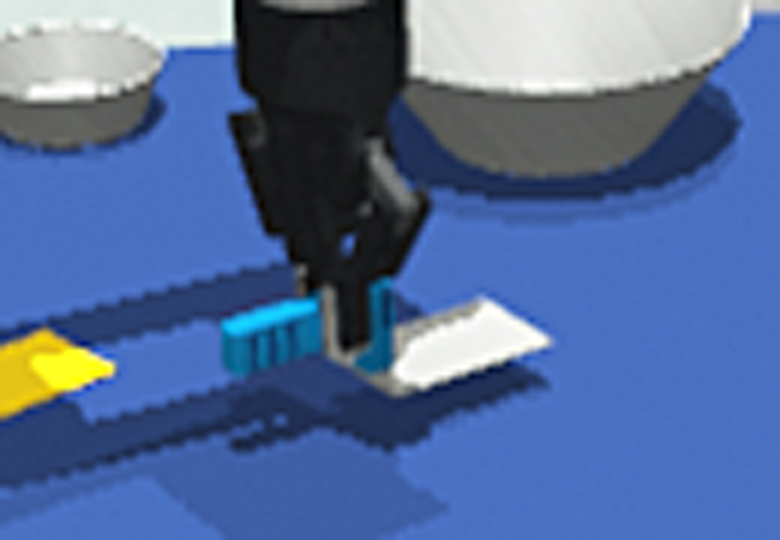

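View pics/s5.png

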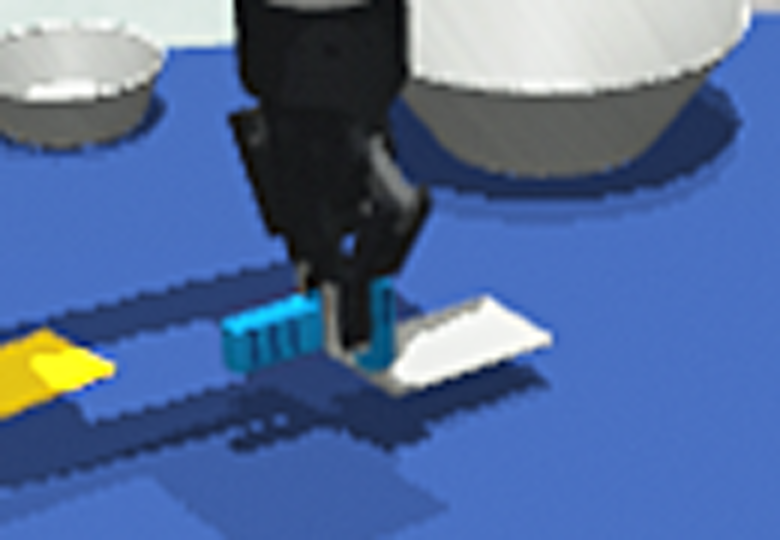

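```bash
python3 -m jog '[[0,0,0,0,0.16],[0,0,0,0,0.16],[0,0,0,0,0.16]]' 20
python3 - <<'E'
from h import *
s=r.snapshot("side");crop(s,220,130,130,90,6,"pics/s6.png")
E
python3 -m jog '[[0,0,0,0,0.163],[0,0,0,0,0.163],[0,0,0,0,0.163]]' 20
python3 - <<'E'
from h import *
s=r.snapshot("side");crop(s,220,130,130,90,6,"pics/s7.png")
a=cv2.imread("pics/s6.png");b=cv2.imread("pics/s7.png");cv2.imwrite("pics/s67.png",cv2.resize(np.hstack([a[150:450,150:],b[150:450,150:]]),(800,190)))
E
```

```text
time: 4.95
tool_pos: [513.8, 318.4, 42.9]
tcp_rot: [-180.0, 0.0, -152.0]
ft_force: [-0.6, -0.9, -1.2]
finger_gap: 13.5
time: 5.3
tool_pos: [513.8, 318.4, 42.9]
tcp_rot: [-180.0, 0.0, -152.0]
ft_force: [0.0, 0.0, -0.8]
finger_gap: 14.1
```

View pics/s67.png

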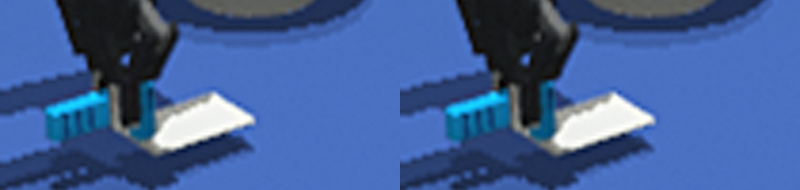

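```bash
python3 -m jog '[[0,0,0,0,0.166],[0,0,0,0,0.166],[0,0,0,0,0.166]]' 20
python3 - <<'E'
from h import *
s=r.snapshot("side");crop(s,220,130,130,90,6,"pics/s8.png")
E
python3 -m jog '[[0,0,0,0,0.169],[0,0,0,0,0.169]]' 20
python3 - <<'E'
from h import *
s=r.snapshot("side");crop(s,220,130,130,90,6,"pics/s9.png")
a=cv2.imread("pics/s8.png");b=cv2.imread("pics/s9.png");cv2.imwrite("pics/s89.png",cv2.resize(np.hstack([a[150:450,150:],b[150:450,150:]]),(800,190)))
E
```

```text
time: 5.65
tool_pos: [513.9, 318.5, 43.1]
tcp_rot: [-180.0, 0.0, -152.0]
ft_force: [0.6, -0.8, -0.6]
finger_gap: 14.2
time: 5.9
tool_pos: [514.0, 318.5, 43.2]
tcp_rot: [-180.0, 0.0, -152.0]
ft_force: [-0.3, -0.7, 0.4]
finger_gap: 14.9
```

View pics/s89.png

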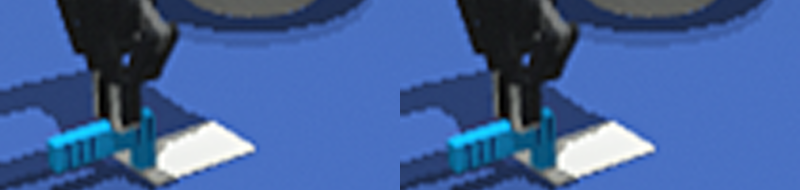

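At opening 0.166 the lifter slipped out and lies flat on the bench, which is harmless; 0.163 still held. Gripping near the bar's rear end gives gravity a longer lever. I'll test that here: grip at x≈-103, raise, and see whether the nose stays down.

```bash
python3 -m jog '[[0,0,0,0,0.3],[0.015,0,0,0,0.3],[0.045,0,0.012,0,0.3],[0.045,0,0.024,0,0.3],[0.045,0,0.024,0,0.3],[0.045,0,0.024,0,0],[0.045,0,0.024,0,0],[0.045,0,0.024,0,0],[0.045,0,0.024,0,0]]' 20; python3 -m jog '[[0,0,-0.005,0,0],[0,0,-0.015,0,0],[0,0,-0.025,0,0],[0,0,-0.025,0,0]]' 20;  python3 - <<'E'
from h import *
s=r.snapshot("side");crop(s,220,130,130,90,6,"pics/s10.png")
E
python3 -m jog '[[0,0,0,0,0.155],[0,0,0,0,0.155],[0,0,-0.01,0,0.159],[0,0,-0.01,0,0.159]]' 20
python3 - <<'E'
from h import *
s=r.snapshot("side");crop(s,220,130,130,90,6,"pics/s11.png")
a=cv2.imread("pics/s10.png");b=cv2.imread("pics/s11.png");cv2.imwrite("pics/s101.png",cv2.resize(np.hstack([a[150:450,50:],b[150:450,50:]]),(800,164)))
E
```

```text
time: 6.85
tool_pos: [474.9, 297.7, 19.5]
tcp_rot: [-180.0, 0.1, -152.0]
ft_force: [-0.3, 0.2, -2.0]
finger_gap: 13.5
time: 7.25
tool_pos: [476.5, 298.5, 47.3]
tcp_rot: [-180.0, 0.3, -152.0]
ft_force: [0.6, 1.1, -1.3]
finger_gap: 13.5
time: 7.7
tool_pos: [476.8, 298.6, 57.7]
tcp_rot: [-180.0, 0.4, -152.0]
ft_force: [0.5, 0.3, -0.6]
finger_gap: 13.4
```

View pics/s101.png

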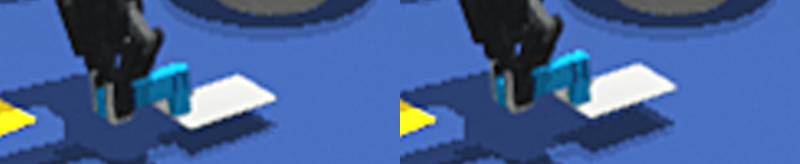

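```bash
python3 -m jog '[[0,0,0.005,0,0.161],[0,0,0.01,0,0.161],[0,0,0.01,0,0.161]]' 20;  python3 - <<'E'
from h import *
s=r.snapshot("side");crop(s,220,130,130,90,6,"pics/s12.png")
E
python3 -m jog '[[0,0,0,0,0.163],[0,0,0,0,0.163]]' 20
python3 - <<'E'
from h import *
s=r.snapshot("side");crop(s,220,130,130,90,6,"pics/s13.png")
E
python3 -m jog '[[0,0,0,0,0.1645],[0,0,0,0,0.1645]]' 20
python3 - <<'E'
from h import *
s=r.snapshot("side");crop(s,220,130,130,90,6,"pics/s14.png")
a=[cv2.imread(f"pics/s{i}.png")[150:480,50:] for i in(12,13,14)];cv2.imwrite("pics/s124.png",cv2.resize(np.hstack(a),(800,124)))
E
```

```text
time: 8.05
tool_pos: [475.8, 298.2, 45.8]
tcp_rot: [-180.0, 0.2, -152.0]
ft_force: [-0.7, 0.2, -0.6]
finger_gap: 14.0
time: 8.3
tool_pos: [475.9, 298.2, 46.1]
tcp_rot: [-180.0, 0.2, -152.0]
ft_force: [0.2, 0.5, -0.1]
finger_gap: 14.0
time: 8.55
tool_pos: [476.2, 298.4, 46.5]
tcp_rot: [-180.0, 0.3, -152.0]
ft_force: [0.3, 0.4, 0.4]
finger_gap: 13.6
```

View pics/s124.png

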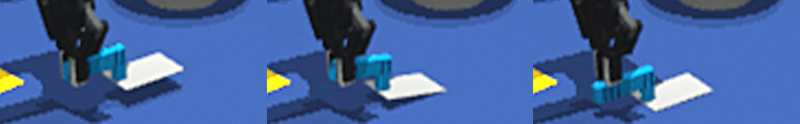

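The lever works: at the rear, 0.161 stays level, 0.163 lets the nose droop to the bench, and 0.1645 drops the lifter. So I can tip on command from a rear grip. Next I'll see how it lies and regrip firmly.

Run:
```python
from h import *
s=r.snapshot("side");crop(s,220,130,130,90,6,"pics/s15.png")
t=r.snapshot("top");crop(t,140,200,110,100,6,"pics/t15.png"); go(475,298,19,208)
```

```text
shift [0.0013 0.0002 0.0274] turn 0.0007 now [476.1 298.3  46.4] [-179.99    0.27 -151.96] t 8.7 F [-0.01 -0.81 -1.12] gap 14.1
```

View pics/s15.png

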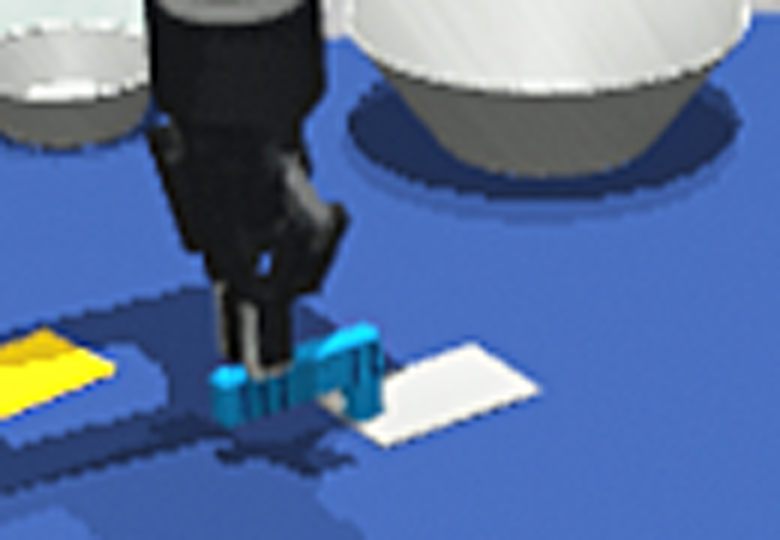

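View pics/t15.png

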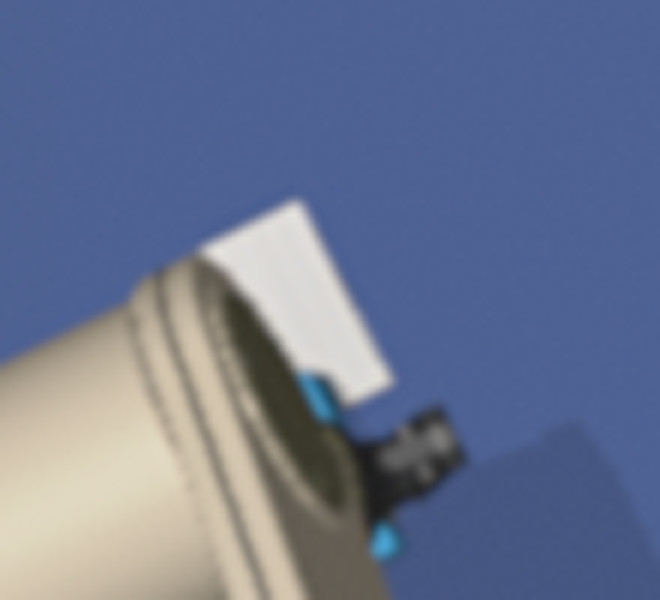

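Run:
```python
from h import *
s=r.snapshot("side")
g=lambda c,o:[((x+.5)/6-.5+o[0],(y+.5)/6-.5+o[1]) for x,y in c]
B=plane(s,g([(472,342),(540,390),(387,446)],(220,130)),1.6);c=(B[0]+B[2])/2;print(B,c,np.degrees(np.arctan2(*(B[1]-B[2])[::-1])))
t=r.snapshot("top");T=plane(t,g([(300,198),(395,382)],(140,200)),1.6);print(T,np.degrees(np.arctan2(*(T[0]-T[1])[::-1])))
a=np.radians(28);p=T.mean(0)+28*np.array([-np.sin(a),np.cos(a)]);print("top c",p)
m=(p+c)/2;print(m); x,y=lifter_tcp(m[0],m[1],28,-102);go(x,y,19,208)
```

```text
[[583.62755884 390.00752621]
 [608.95640606 335.93227895]
 [531.59715045 292.68083715]] [557.61235465 341.34418168] 29.20948904913608
[[613.16723286 338.66162837]
 [532.68423459 295.69355383]] 28.096762334432082
top c [559.78052997 341.9001237 ]
[558.69644231 341.62215269]
shift [ 0.0089 -0.0005  0.0273] turn 0.0007 now [476.1 298.3  46.4] [-179.99    0.27 -151.96] t 8.8 F [-0.98 -0.37  1.26] gap 14.3
```

```bash
python3 -m jog '[[0,0,0,0,0.3],[0.004,0,0.005,0,0.3],[0.009,0,0.018,0,0.3],[0.009,0,0.0275,0,0.3],[0.009,0,0.0275,0,0.3],[0.009,0,0.0275,0,0],[0.009,0,0.0275,0,0],[0.009,0,0.0275,0,0],[0.009,0,0.0275,0,0],[0.009,0,0.0275,0,0]]' 60
python3 - <<'E'
from h import *
s=r.sense();print(s["tool_pos"],s["ft_force"],s["wrist_torque"],s["finger_gap"])
E
python3 -m jog '[[0,0,-0.01,0,0],[0,0,-0.03,0,0],[0,0,-0.06,0,0],[0,0,-0.08,0,0],[0,0,-0.08,0,0],[0,0,-0.08,0,0]]' 60
python3 - <<'E'
from h import *
s=r.snapshot("side");crop(s,220,110,130,90,6,"pics/s16.png")
# target: lifter yaw 7.05, disc centre D; stage with front edge 12mm behind disc edge
D=np.array([680,-56.4]);a=np.radians(7.05);u=np.array([np.cos(a),np.sin(a)])
front=D-u*(32+10);c=front-45*u;x,y=lifter_tcp(*c,7.05,-102);print("front",front,"tcp",x,y)
go(x,y,70,187.05)
E
```

```text
time: 9.8
tool_pos: [468.4, 294.2, 19.0]
tcp_rot: [-180.0, 0.3, -152.0]
ft_force: [0.3, 0.1, -1.9]
finger_gap: 13.1
[468.38599617 294.1864068   19.01850709] [ 0.28316924  0.09873861 -1.88940547] [-0.08602829  0.09107061 -0.00799754] 13.123483354985868
time: 10.4
tool_pos: [468.4, 294.2, 99.6]
tcp_rot: [-180.0, 0.4, -152.0]
ft_force: [-0.5, -0.5, -1.3]
finger_gap: 12.9
front [638.31754425 -61.55488919] tcp 492.428949117959 -79.5970013365258
shift [ 0.1538 -0.3412  0.0278] turn 0.3664 now [467.6 293.8  98.4] [-179.99    0.24 -151.96] t 10.45 F [ 0.19 -0.36 -2.73] gap 12.9
```

View pics/s16.png

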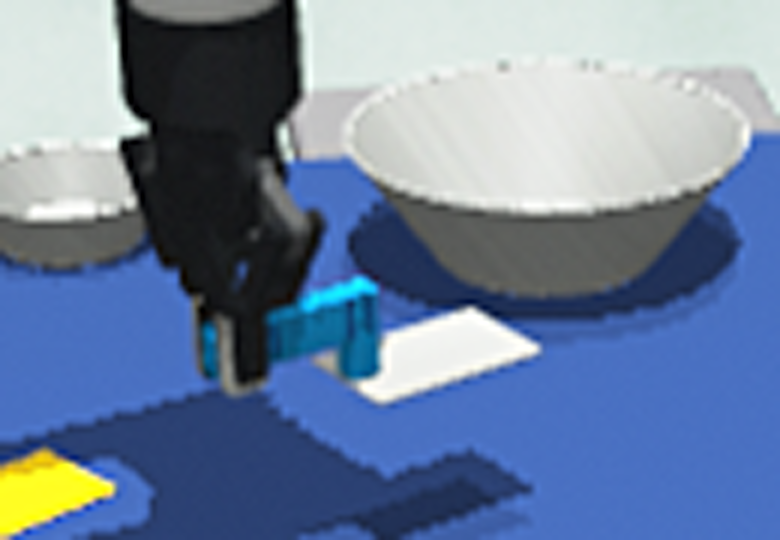

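```bash
python3 -m jog '[[0.01,-0.022,0.002,0.02,0],[0.028,-0.062,0.005,0.06,0],[0.05,-0.11,0.01,0.12,0],[0.07,-0.155,0.014,0.17,0],[0.09,-0.2,0.018,0.22,0],[0.11,-0.244,0.022,0.27,0],[0.13,-0.288,0.025,0.31,0],[0.145,-0.322,0.028,0.35,0],[0.152,-0.338,0.028,0.365,0],[0.1538,-0.3412,0.028,0.3664,0],[0.1538,-0.3412,0.028,0.3664,0],[0.1538,-0.3412,0.028,0.3664,0]]' 60
python3 - <<'E'
from h import *
go(492.4,-79.6,35,187.05)
s=r.snapshot("side");crop(s,260,190,150,120,5,"pics/s17.png")
t=r.snapshot("top");crop(t,255,160,130,120,5,"pics/t17.png")
E
```

```text
time: 11.65
tool_pos: [491.7, -78.6, 69.0]
tcp_rot: [179.9, 0.1, -172.9]
ft_force: [-0.2, 0.8, -1.4]
finger_gap: 12.7
shift [-0.0005 -0.0012  0.034 ] turn 0.0008 now [491.7 -78.6  69. ] [ 1.7987e+02  1.4000e-01 -1.7290e+02] t 11.65 F [-0.25  0.81 -1.45] gap 12.7
```

View pics/s17.png

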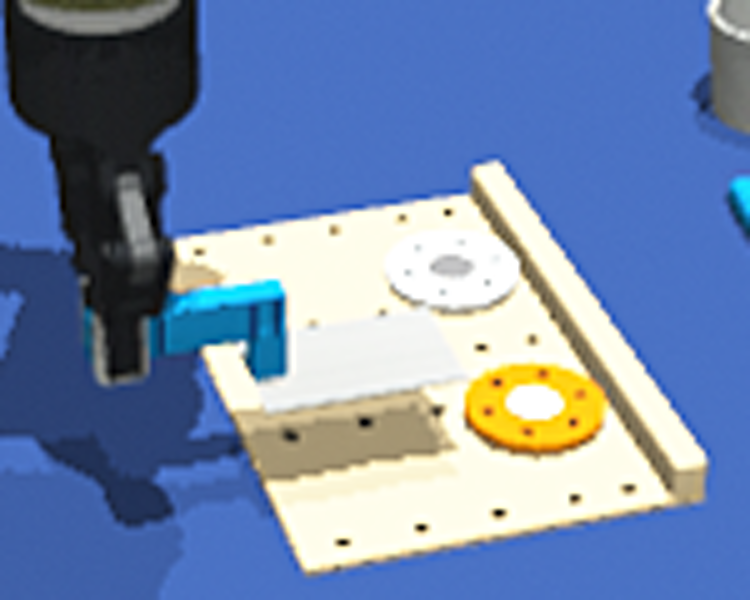

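View pics/t17.png

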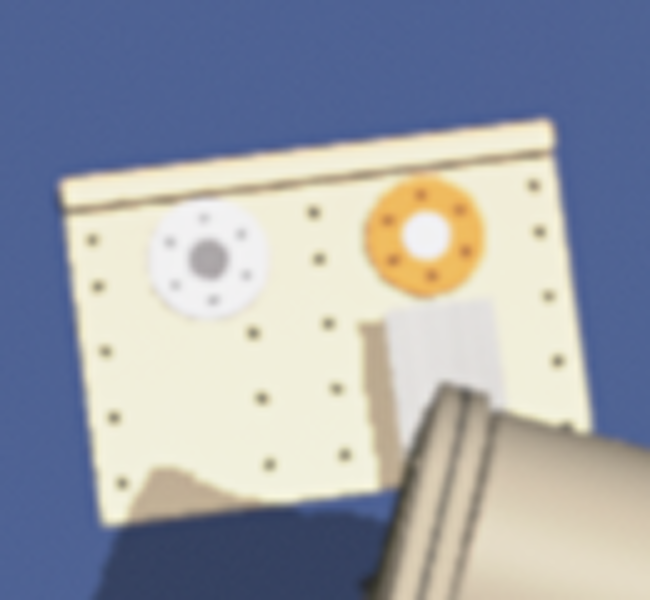

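Run:
```python
from h import *
s=r.snapshot("side");t=r.snapshot("top")
g=lambda c,o:[((x+.5)/5-.5+o[0],(y+.5)/5-.5+o[1]) for x,y in c]
for z in(50,):
    S=plane(s,g([(428,312),(467,376),(265,410)],(260,190)),z+1.6);T=plane(t,g([(385,314),(492,298)],(255,160)),z+1.6)
    d=T[0]-T[1];print("front mid side",S[:2].mean(0),"yaw",np.degrees(np.arctan2(*(S[1]-S[2])[::-1])),"top",T.mean(0),np.linalg.norm(d),np.degrees(np.arctan2(d[1],d[0]))-90)
u=np.array([np.cos(np.radians(7.05)),np.sin(np.radians(7.05))]);n=np.array([-u[1],u[0]])
for nm,f,D in(("side",S[:2].mean(0),[678.9,-57.2]),("top",T.mean(0),[681.2,-55.5])):
    e=np.array(D)-f;print(nm,"ahead",e@u,"left",e@n)
```

```text
front mid side [636.64928095 -62.1442398 ] yaw 6.982290310213235 top [637.54049269 -58.86006673] 55.274584171347726 8.621976282561292
side ahead 42.5381127551907 left -0.27880281026725773
top ahead 43.74181555131512 left -2.0239068868735344
```

```bash
python3 -m jog '[[0,-0.001,0.01,0,0],[0,-0.001,0.025,0,0],[0,-0.001,0.038,0,0],[0,-0.001,0.043,0,0],[0,-0.001,0.043,0,0],[0,-0.001,0.043,0,0]]' 60
python3 -m jog '[[0,0,0.001,0,0],[0,0,0.001,0,0]]' 60
python3 -m jog '[[0,0,0.002,0,0],[0,0,0.002,0,0]]' 60
python3 - <<'E'
from h import *
s=r.sense();print(s["tool_pos"],s["ft_force"],s["wrist_torque"],s["finger_gap"])
s=r.snapshot("side");crop(s,260,190,150,120,5,"pics/s18.png")
E
```

```text
time: 12.45
tool_pos: [492.7, -79.5, 26.8]
tcp_rot: [179.9, 0.2, -172.9]
ft_force: [1.1, 0.2, -0.4]
finger_gap: 12.8
time: 12.65
tool_pos: [493.3, -79.7, 26.4]
tcp_rot: [179.9, 0.3, -172.9]
ft_force: [-0.3, -0.0, -1.2]
finger_gap: 13.5
time: 12.85
tool_pos: [493.4, -79.7, 24.4]
tcp_rot: [179.9, 0.3, -172.9]
ft_force: [-0.3, 0.4, -1.8]
finger_gap: 13.0
[493.38798667 -79.69772352  24.43436548] [-0.2678319   0.41301265 -1.82059002] [ 0.05640418  0.08990088 -0.00917497] 13.04164445008022
```

View pics/s18.png

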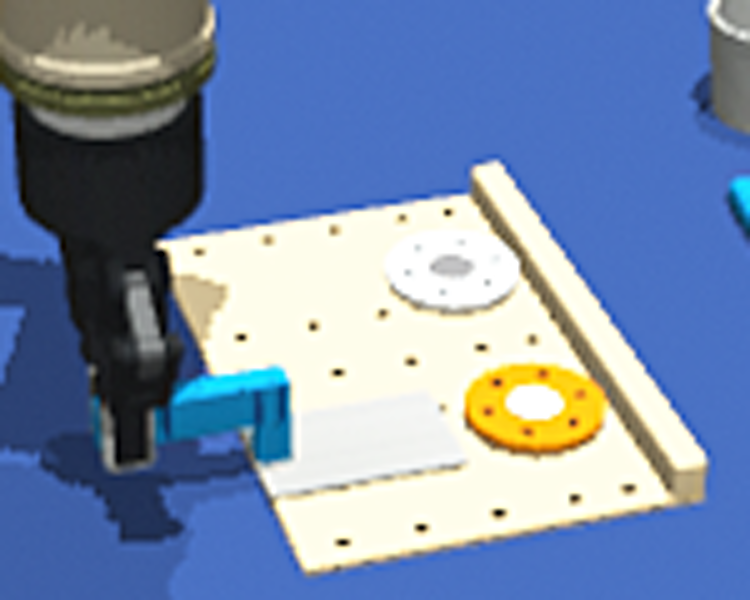

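The side crop shows the blade just above the tray floor, with its front edge (crop 435,395 to 467,462) aligned behind the amber disc. I'll continue down to contact.

```bash
python3 -m jog '[[0,0,0.001,0,0],[0,0,0.001,0,0]]' 60
python3 -m jog '[[0,0,0.001,0,0],[0,0,0.001,0,0]]' 60
python3 -m jog '[[0,0,0.001,0,0],[0,0,0.001,0,0]]' 60
python3 - <<'E'
from h import *
s=r.sense();print(s["tool_pos"],s["ft_force"],s["wrist_torque"],s["tcp_rot"])
E
```

```text
time: 13.1
tool_pos: [493.2, -79.7, 23.3]
tcp_rot: [179.9, 0.3, -172.9]
ft_force: [0.1, 0.9, -1.0]
finger_gap: 13.0
time: 13.3
tool_pos: [493.1, -79.6, 22.1]
tcp_rot: [179.9, 0.3, -172.9]
ft_force: [-0.4, 0.4, -0.9]
finger_gap: 13.1
time: 13.5
tool_pos: [493.5, -79.8, 21.7]
tcp_rot: [179.9, 0.3, -172.9]
ft_force: [-1.8, 0.2, 4.1]
finger_gap: 12.9
[493.52447088 -79.75018057  21.68689981] [-1.77545302  0.24823868  4.11103723] [ 0.0858013   0.08085624 -0.00701551] [ 179.94509872    0.30043142 -172.85805669]
```

```bash
python3 -m jog '[[-0.006,0,0,0,0],[-0.014,0,0,0,0],[-0.022,0,0,0,0],[-0.028,0,0,0,0],[-0.03,0,0,0,0],[-0.03,0,0,0,0]]' 60
python3 -m jog '[[-0.006,0,0,0,0],[-0.012,0,0,0,0],[-0.018,0,0,0,0],[-0.02,0,0,0,0],[-0.02,0,0,0,0]]' 60
python3 - <<'E'
from h import *
s=r.sense();print(s["tool_pos"],s["ft_force"],s["wrist_torque"],s["tcp_rot"])
s=r.snapshot("side");crop(s,260,190,150,120,5,"pics/s19.png")
E
```

```text
time: 14.1
tool_pos: [523.8, -76.0, 21.8]
tcp_rot: [179.9, 0.3, -172.8]
ft_force: [1.3, 0.5, 0.6]
finger_gap: 13.0
time: 14.6
tool_pos: [544.1, -73.4, 21.9]
tcp_rot: [179.9, 0.3, -172.8]
ft_force: [0.1, 1.3, -0.3]
finger_gap: 13.5
[544.09316397 -73.35291513  21.87253979] [ 0.1240167   1.34880171 -0.30038443] [-0.06995642 -0.07841526 -0.02049599] [ 179.94748336    0.3354621  -172.83056842]
```

View pics/s19.png

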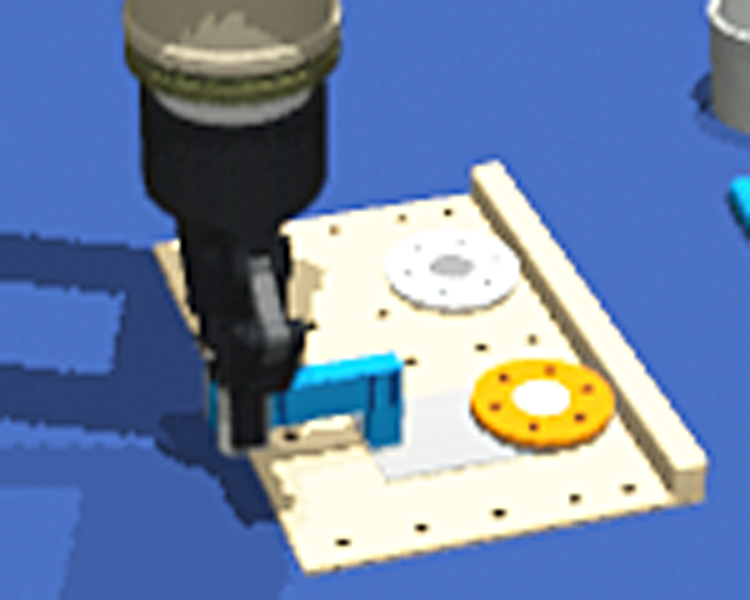

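The disc has slid onto the blade and is against the rail. I'll push about 20 mm further.

```bash
python3 -m jog '[[-0.006,0,0,0,0],[-0.011,0,0,0,0],[-0.016,0,0,0,0],[-0.019,0,0,0,0],[-0.019,0,0,0,0]]' 60
python3 - <<'E'
from h import *
s=r.sense();print(s["tool_pos"],s["ft_force"],s["wrist_torque"],s["tcp_rot"])
t=r.snapshot("side");crop(t,260,190,150,120,5,"pics/s20.png")
t=r.snapshot("top");crop(t,255,160,130,120,5,"pics/t20.png")
E
```

```text
time: 15.15
tool_pos: [563.2, -70.9, 21.9]
tcp_rot: [179.9, 0.3, -172.8]
ft_force: [-0.3, 0.1, 0.6]
finger_gap: 13.3
[563.19507749 -70.91009318  21.87246922] [-0.3335149   0.06662677  0.56854539] [-0.07636409 -0.00598438  0.01062125] [ 179.94681422    0.34124582 -172.82355355]
```

View pics/s20.png

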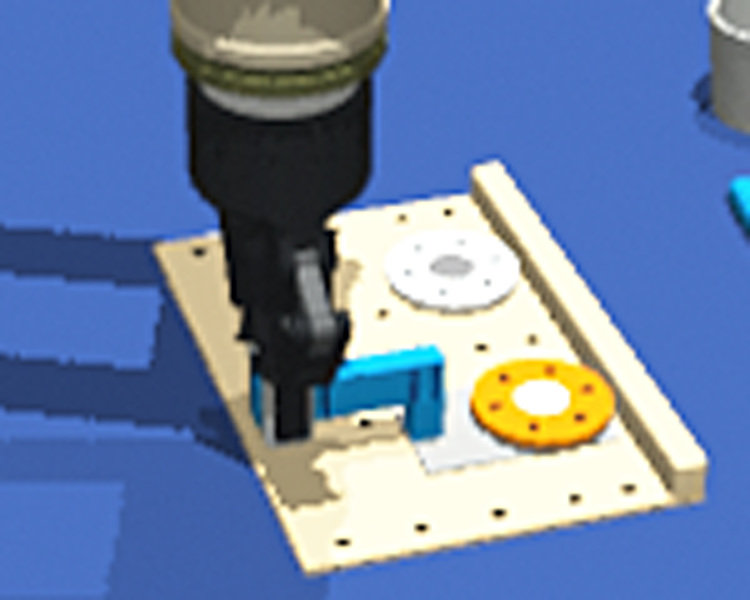

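View pics/t20.png

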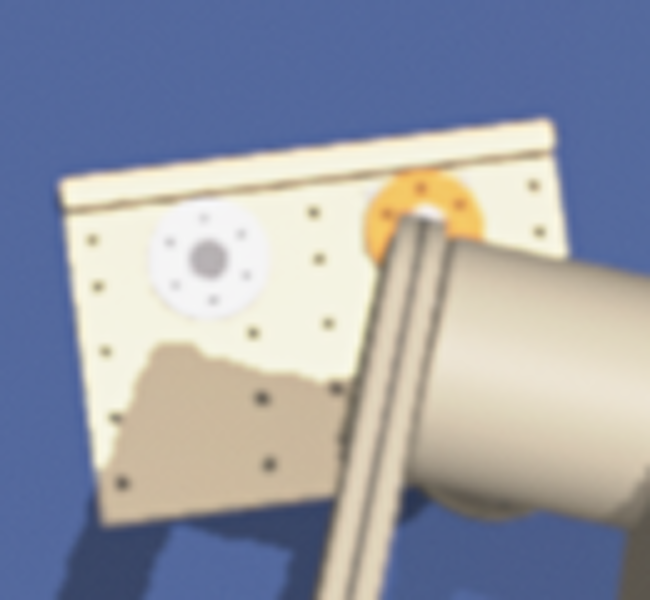

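The disc sits well on the blade, centre about 18 mm ahead of the blade centre. I'll lift gently.

```bash
python3 -m jog '[[0.001,0,-0.001,0,0],[0.002,0,-0.004,0,0],[0.004,0,-0.009,0,0],[0.006,0,-0.015,0,0],[0.008,0,-0.022,0,0],[0.01,0,-0.029,0,0],[0.011,0,-0.036,0,0],[0.012,0,-0.042,0,0],[0.012,0,-0.046,0,0],[0.012,0,-0.048,0,0],[0.012,0,-0.048,0,0],[0.012,0,-0.048,0,0]]' 60
python3 - <<'E'
from h import *
s=r.sense();print(s["tool_pos"],s["ft_force"],s["wrist_torque"],s["tcp_rot"])
t=r.snapshot("side");crop(t,260,170,150,120,5,"pics/s21.png")
E
```

```text
time: 16.45
tool_pos: [550.5, -72.5, 69.5]
tcp_rot: [179.9, 0.3, -172.8]
ft_force: [0.4, -0.0, -0.6]
finger_gap: 12.9
[550.53521388 -72.4822982   69.54596993] [ 0.39283996 -0.04579999 -0.63412929] [-0.09212563  0.16458952  0.01938734] [ 179.93835601    0.31423694 -172.82623347]
```

View pics/s21.png

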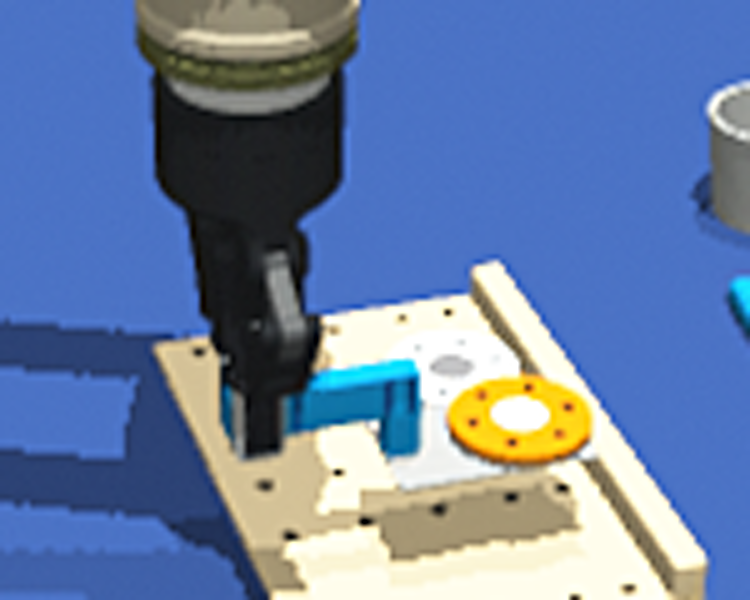

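Run:
```python
from h import *
C=np.array([493.3,-309.7]);a=np.radians(-30);u=np.array([np.cos(a),np.sin(a)]);p=C-162*u;print(p)
go(p[0],p[1],69.5,150)
```

```text
[ 353.00388459 -228.7       ]
shift [ 0.2154 -0.1304 -0.0014] turn 0.6488 now [550.4 -72.5  69.4] [ 179.93    0.3  -172.82] t 16.5 F [ 0.49 -0.1  -1.46] gap 12.8
```

```bash
python3 -m jog '[[0.002,-0.0012,0,0.006,0],[0.0074,-0.0045,0,0.022,0],[0.016,-0.0097,0,0.048,0],[0.027,-0.0165,0,0.082,0],[0.0406,-0.0246,0,0.122,0],[0.056,-0.0338,0,0.168,0],[0.0724,-0.0438,0,0.218,0],[0.09,-0.0544,0,0.271,0],[0.1077,-0.0652,0,0.324,0],[0.1256,-0.076,0,0.378,0],[0.143,-0.0866,0,0.431,0],[0.1595,-0.0966,0,0.481,0],[0.1748,-0.1058,0,0.526,0],[0.188,-0.114,0,0.567,0],[0.1994,-0.1207,0,0.601,0],[0.208,-0.126,0,0.627,0],[0.2135,-0.129,0,0.643,0],[0.2154,-0.1304,0,0.649,0],[0.2154,-0.1304,0,0.649,0],[0.2154,-0.1304,0,0.649,0]]' 60
python3 - <<'E'
from h import *
go(353,-228.7,40,150)
t=r.snapshot("side");crop(t,140,260,240,160,3,"pics/s22.png")
t=r.snapshot("top");crop(t,360,200,140,120,5,"pics/t22.png")
E
```

```text
time: 18.5
tool_pos: [353.3, -228.6, 68.1]
tcp_rot: [179.8, 0.2, 150.0]
ft_force: [0.4, 0.5, -1.7]
finger_gap: 13.3
shift [ 0.0003 -0.0004  0.0281] turn 0.0004 now [ 353.3 -228.6   68.1] [179.76   0.2  150.02] t 18.5 F [ 0.39  0.54 -1.72] gap 13.3
```

View pics/s22.png

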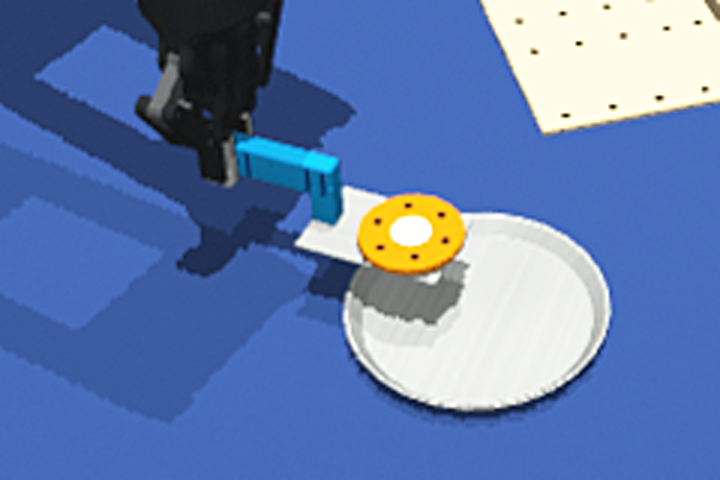

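View pics/t22.png

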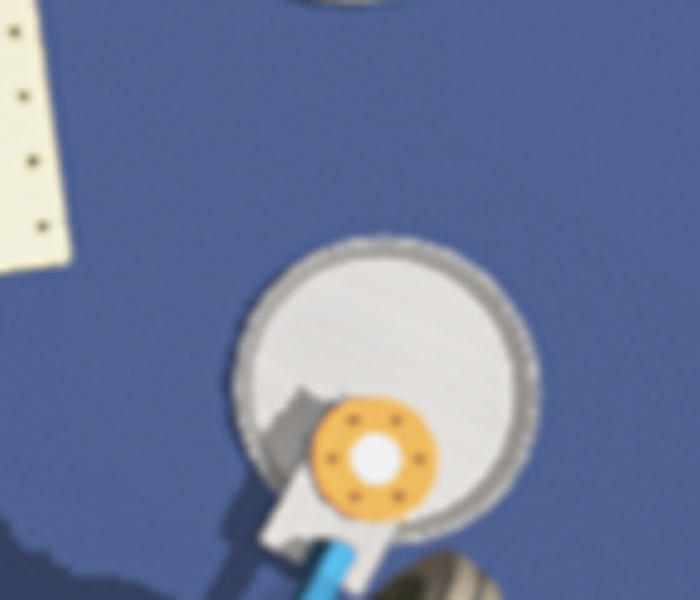

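```bash
python3 -m jog '[[0,0,0.002,0,0],[0,0,0.007,0,0],[0,0,0.013,0,0],[0,0,0.019,0,0],[0,0,0.024,0,0],[0,0,0.027,0,0],[0,0,0.028,0,0],[0,0,0.028,0,0]]' 60
python3 - <<'E'
from h import *
s=r.sense();print(s["tool_pos"],s["ft_force"],s["tcp_rot"])
for n,tg in(("top",(435,292)),("side",(277,345))):
    t=r.snapshot(n);H=hsv(t);m=cv2.inRange(H,(8,70,60),(24,255,255));N,l,st,c=cv2.connectedComponentsWithStats(m)
    for i in range(1,N):
        if np.hypot(*(c[i]-tg))<25 and st[i,4]>100:
            ct=max(cv2.findContours((l==i).astype(np.uint8),cv2.RETR_EXTERNAL,cv2.CHAIN_APPROX_NONE)[0],key=len)
            e=cv2.fitEllipse(plane(t,ct[:,0,:],32).astype(np.float32));print(n,c[i],e)
            C=np.array([493.3,-309.7]);a=np.radians(-30);u=np.array([np.cos(a),np.sin(a)])
            print("from dish centre along/left",(np.array(e[0])-C)@u,(np.array(e[0])-C)@np.array([-u[1],u[0]]))
    crop(t,*((360,200,140,120,5) if n=="top" else (140,260,240,160,3)),f"pics/{n}23.png")
E
```

```text
time: 19.4
tool_pos: [353.4, -228.4, 40.0]
tcp_rot: [179.8, 0.2, 150.0]
ft_force: [0.3, 0.5, -2.2]
finger_gap: 12.7
[ 353.40717804 -228.39965802   40.00113988] [ 0.26914285  0.47036998 -2.24412071] [179.75615721   0.18508434 150.03560583]
top [431.03117506 291.23501199] ((458.4852600097656, -286.9791564941406), (61.481040954589844, 62.92384338378906), 167.2438507080078)
from dish centre along/left -41.51087101062266 2.2694576763677077
side [277.40645161 349.71612903] ((456.93212890625, -294.5082092285156), (62.95492935180664, 66.05760955810547), 161.94290161132812)
from dish centre along/left -39.09139563448745 -5.027458809791547
```

View pics/side23.png

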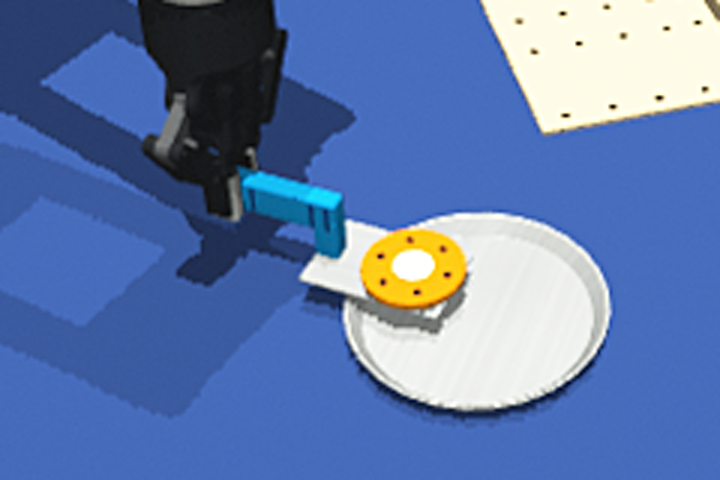

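```bash
python3 -m jog '[[0,0,0,0,0.13],[0,0,0,0,0.15],[0,0,0,0,0.155],[0,0,0,0,0.158],[0,0,0,0,0.158],[0,0,0,0,0.16],[0,0,0,0,0.16]]' 20
python3 - <<'E'
from h import *
t=r.snapshot("side");crop(t,180,280,180,130,3,"pics/s24.png")
E
python3 -m jog '[[0,0,0,0,0.1605],[0,0,0,0,0.161],[0,0,0,0,0.161]]' 20
python3 - <<'E'
from h import *
t=r.snapshot("side");crop(t,180,280,180,130,3,"pics/s25.png")
cv2.imwrite("pics/s245.png",np.hstack([cv2.imread(f"pics/s{i}.png")[:,:400] for i in(24,25)]))
E
```

```text
time: 20.2
tool_pos: [353.6, -228.6, 40.3]
tcp_rot: [179.8, 0.2, 150.0]
ft_force: [0.1, -0.3, -2.6]
finger_gap: 13.7
time: 20.55
tool_pos: [353.6, -228.6, 40.3]
tcp_rot: [179.8, 0.2, 150.0]
ft_force: [-0.2, -0.2, -1.3]
finger_gap: 14.1
```

View pics/s245.png

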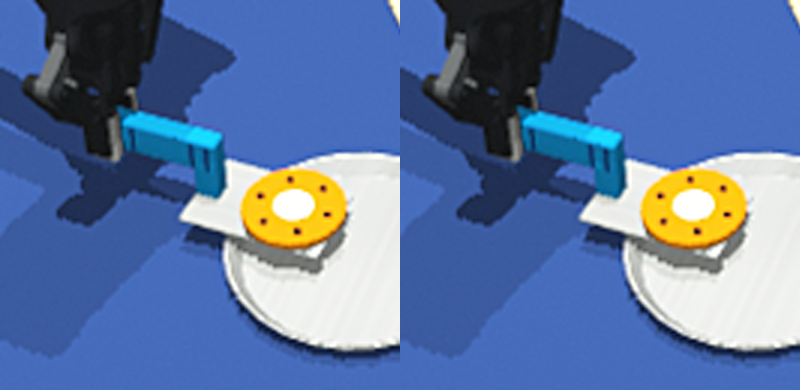

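Still level. I'll loosen a little more.

```bash
python3 -m jog '[[0,0,0,0,0.1615],[0,0,0,0,0.162],[0,0,0,0,0.162]]' 20
python3 - <<'E'
from h import *
t=r.snapshot("side");crop(t,180,280,180,130,3,"pics/s26.png")
E
python3 -m jog '[[0,0,0,0,0.1625],[0,0,0,0,0.1625]]' 20
python3 - <<'E'
from h import *
t=r.snapshot("side");crop(t,180,280,180,130,3,"pics/s27.png")
cv2.imwrite("pics/s267.png",np.hstack([cv2.imread(f"pics/s{i}.png")[:,:400] for i in(26,27)]))
E
```

```text
time: 20.9
tool_pos: [353.7, -228.6, 40.4]
tcp_rot: [179.8, 0.2, 150.0]
ft_force: [0.4, 0.2, -1.2]
finger_gap: 13.8
time: 21.15
tool_pos: [353.7, -228.7, 40.5]
tcp_rot: [179.8, 0.2, 150.0]
ft_force: [0.1, 0.1, -0.7]
finger_gap: 14.4
```

View pics/s267.png

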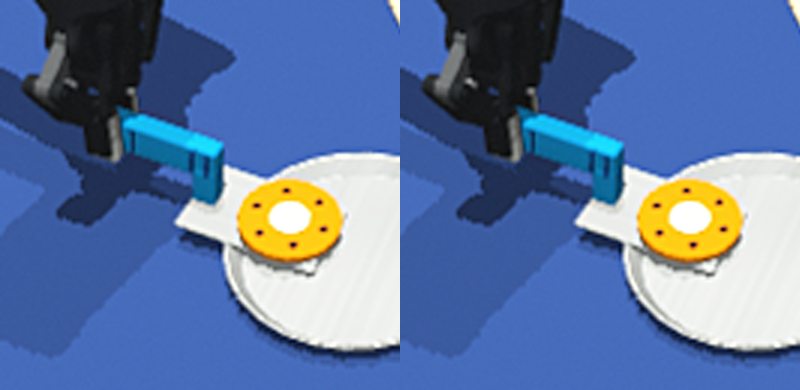

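The nose has drooped to the dish. Next I'll raise the rear slowly at this grip, so the lifter pivots and tilts.

```bash
python3 -m jog '[[0,0,-0.002,0,0.162],[0,0,-0.005,0,0.162],[0,0,-0.008,0,0.162],[0,0,-0.011,0,0.162],[0,0,-0.014,0,0.162],[0,0,-0.017,0,0.162],[0,0,-0.019,0,0.162],[0,0,-0.02,0,0.162]]' 20
python3 - <<'E'
from h import *
t=r.snapshot("side");crop(t,180,260,180,150,4,"pics/s28.png")
E
```

```text
time: 22.0
tool_pos: [353.7, -228.8, 60.7]
tcp_rot: [179.8, 0.3, 150.0]
ft_force: [0.3, 0.0, -0.9]
finger_gap: 13.9
```

View pics/s28.png

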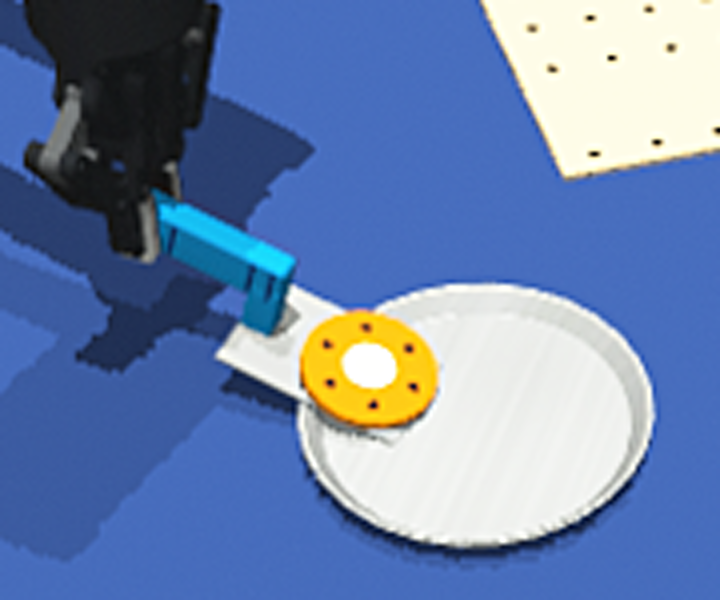

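It's tilting nicely, nose on the dish floor. I'll keep raising.

```bash
python3 -m jog '[[0,0,-0.002,0,0.162],[0,0,-0.004,0,0.162],[0,0,-0.006,0,0.162],[0,0,-0.008,0,0.162],[0,0,-0.01,0,0.162],[0,0,-0.012,0,0.162],[0,0,-0.014,0,0.162],[0,0,-0.015,0,0.162],[0,0,-0.015,0,0.162]]' 20
python3 - <<'E'
from h import *
t=r.snapshot("side");crop(t,180,260,180,150,4,"pics/s29.png")
E
```

```text
time: 22.95
tool_pos: [353.7, -228.9, 76.0]
tcp_rot: [179.8, 0.3, 150.0]
ft_force: [-0.9, 0.3, -0.4]
finger_gap: 14.2
```

View pics/s29.png

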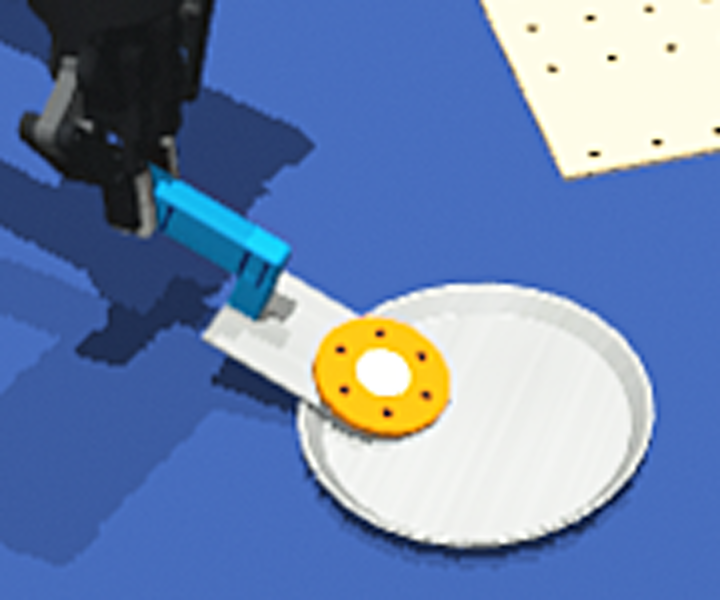

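```bash
python3 -m jog '[[0,0,-0.002,0,0.162],[0,0,-0.004,0,0.162],[0,0,-0.006,0,0.162],[0,0,-0.008,0,0.162],[0,0,-0.01,0,0.162],[0,0,-0.012,0,0.162],[0,0,-0.012,0,0.162]]' 20
python3 - <<'E'
from h import *
t=r.snapshot("side");crop(t,180,260,180,150,4,"pics/s30.png")
E
```

```text
time: 23.7
tool_pos: [353.8, -229.0, 88.3]
tcp_rot: [179.8, 0.3, 150.0]
ft_force: [-0.0, 0.4, -0.2]
finger_gap: 13.8
```

View pics/s30.png

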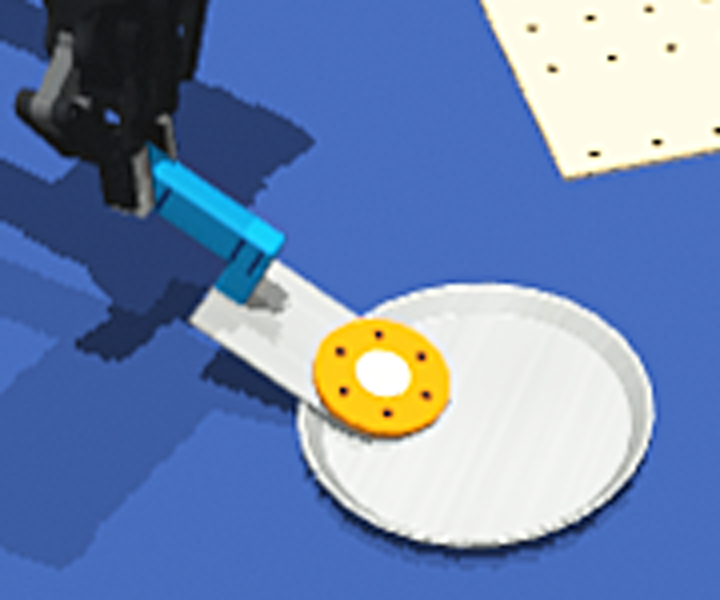

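The disc's leading edge is on the dish floor. I'll tighten to lock the tilt, ease forward for room, then draw the blade back.

```bash
python3 -m jog '[[0,0,-0.0005,0,0],[0,0,-0.001,0,0],[-0.004,0,-0.001,0,0],[-0.009,0,-0.001,0,0],[-0.014,0,-0.001,0,0],[-0.018,0,-0.001,0,0],[-0.02,0,-0.001,0,0],[-0.02,0,-0.001,0,0]]' 60
python3 - <<'E'
from h import *
t=r.snapshot("side");crop(t,180,260,180,150,4,"pics/s31.png")
E
```

```text
time: 24.55
tool_pos: [371.3, -239.1, 89.2]
tcp_rot: [179.8, 0.3, 150.0]
ft_force: [-1.1, -0.2, -1.3]
finger_gap: 13.2
```

View pics/s31.png

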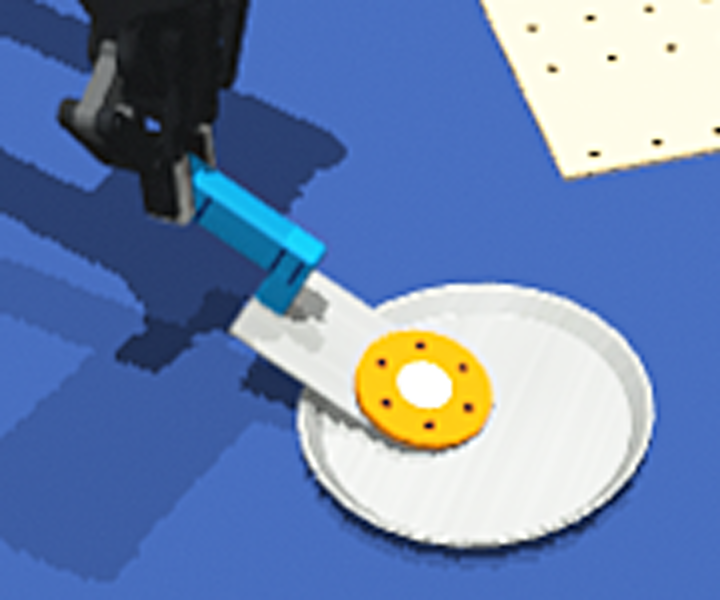

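Good, the disc moved forward with the blade. Another 15 mm, then draw back.

```bash
python3 -m jog '[[-0.004,0,0,0,0],[-0.009,0,0,0,0],[-0.013,0,0,0,0],[-0.015,0,0,0,0],[-0.015,0,0,0,0],[-0.01,0,-0.0005,0,0],[-0.002,0,-0.001,0,0],[0.006,0,-0.001,0,0],[0.01,0,-0.001,0,0],[0.01,0,-0.001,0,0]]' 60
python3 - <<'E'
from h import *
t=r.snapshot("side");crop(t,180,260,180,150,4,"pics/s32.png")
E
```

```text
time: 25.6
tool_pos: [361.8, -233.5, 90.0]
tcp_rot: [179.8, 0.3, 150.0]
ft_force: [0.4, 0.3, -2.1]
finger_gap: 13.0
```

View pics/s32.png

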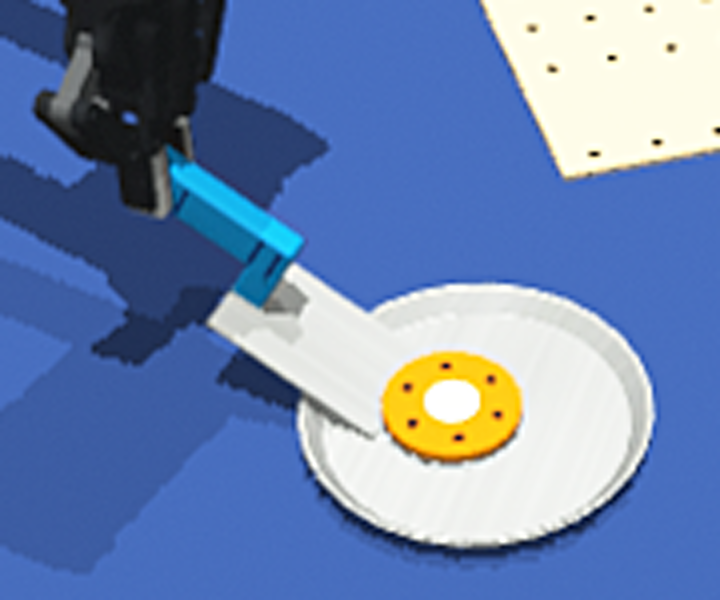

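```bash
python3 -m jog '[[0.004,0,0,0,0],[0.009,0,0,0,0],[0.013,0,-0.001,0,0],[0.015,0,-0.003,0,0],[0.015,0,-0.008,0,0],[0.015,0,-0.015,0,0],[0.015,0,-0.023,0,0],[0.015,0,-0.03,0,0],[0.015,0,-0.03,0,0],[0.015,0,-0.03,0,0]]' 60
python3 - <<'E'
from h import *
t=r.snapshot("side");crop(t,180,260,180,150,4,"pics/s33.png")
t=r.snapshot("top");crop(t,360,200,140,130,5,"pics/t33.png")
s=r.sense();print(s["tool_pos"],s["tcp_rot"],s["joint_pos"])
E
```

```text
time: 26.65
tool_pos: [349.2, -226.6, 120.4]
tcp_rot: [179.8, 0.3, 150.0]
ft_force: [-0.4, -0.9, -0.7]
finger_gap: 13.2
[ 348.86699618 -226.21322203  119.78117263] [179.76777826   0.26572109 150.03389719] [ -40.27770825  -18.05162414  121.04602806    0.28354296   76.78589075
 -100.37643007]
```

View pics/s33.png

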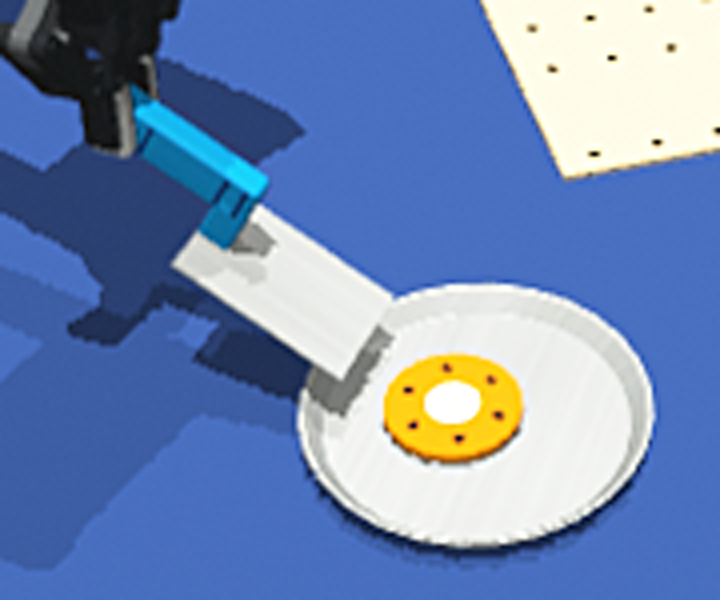

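View pics/t33.png

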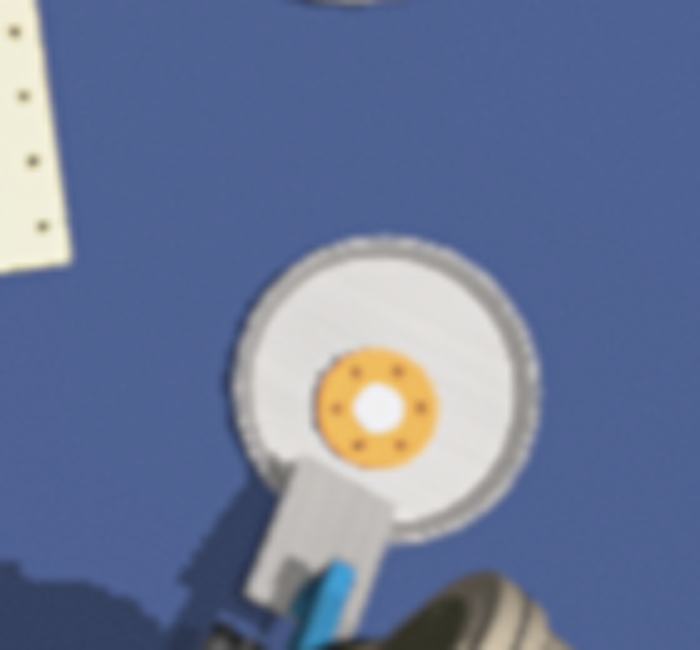

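The disc lies flat about 10 mm from the dish's centre (top crop disc (377,408), dish centre about (385,390)) and the lifter is off it. Next, lay the lifter on the bench in front of the tray.

Run:
```python
from h import *
go(370,-60,120,180)
```

```text
shift [6.470e-02 1.546e-01 1.000e-04] turn -0.523 now [ 348.9 -226.2  119.8] [179.77   0.27 150.03] t 26.75 F [-0.61  0.24 -1.21] gap 12.7
```

```bash
python3 -m jog '[[0.002,0.004,-0.003,-0.01,0],[0.007,0.016,-0.006,-0.04,0],[0.016,0.037,-0.008,-0.1,0],[0.026,0.062,-0.008,-0.2,0],[0.036,0.087,-0.008,-0.3,0],[0.046,0.11,-0.006,-0.39,0],[0.055,0.13,-0.004,-0.46,0],[0.062,0.146,-0.002,-0.51,0],[0.0647,0.1546,0,-0.523,0],[0.0647,0.1546,0,-0.523,0],[0.0647,0.1546,0,-0.523,0]]' 60
python3 -m jog '[[0,0,0.006,0,0],[0,0,0.015,0,0],[0,0,0.024,0,0],[0,0,0.03,0,0.14],[0,0,0.031,0,0.155],[0,0,0.031,0,0.161],[0,0,0.031,0,0.162],[0,0,0.034,0,0.162],[0,0,0.038,0,0.162],[0,0,0.042,0,0.162],[0,0,0.046,0,0.162],[0,0,0.05,0,0.162],[0,0,0.05,0,0.162]]' 20
python3 - <<'E'
from h import *
t=r.snapshot("side");crop(t,180,200,200,150,4,"pics/s34.png")
s=r.sense();print(s["tool_pos"],s["ft_force"],s["tcp_rot"])
E
```

```text
time: 27.85
tool_pos: [370.0, -60.1, 120.2]
tcp_rot: [180.0, 0.3, -180.0]
ft_force: [-0.6, 0.4, -1.3]
finger_gap: 12.8
time: 29.15
tool_pos: [369.9, -59.9, 69.5]
tcp_rot: [179.9, 0.3, -180.0]
ft_force: [0.6, 0.3, -0.5]
finger_gap: 13.3
[369.99219303 -59.90255064  69.72711963] [ 0.06434228  0.4985908  -0.6517536 ] [179.93544254   0.30028475 179.99829788]
```

View pics/s34.png

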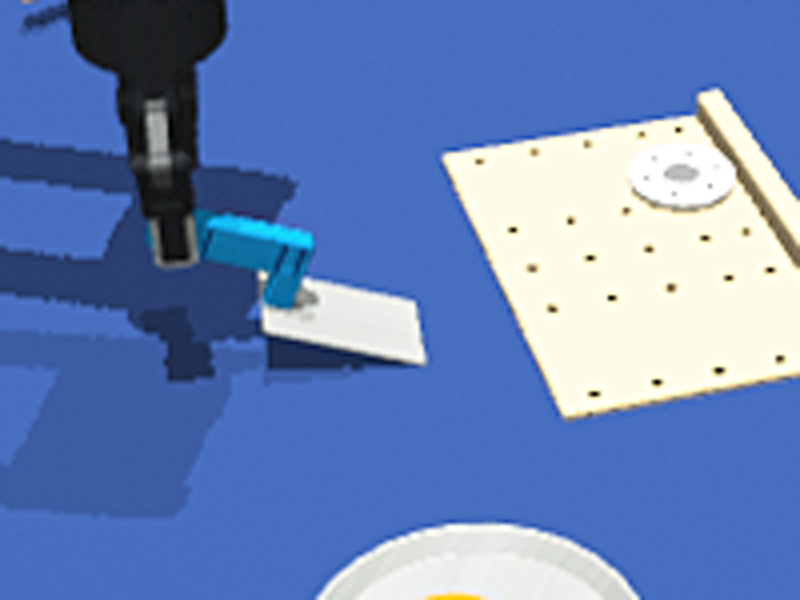

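```bash
python3 -m jog '[[0,0,0.004,0,0.162],[0,0,0.008,0,0.162],[0,0,0.012,0,0.162],[0,0,0.016,0,0.162],[0,0,0.02,0,0.162],[0,0,0.024,0,0.162],[0,0,0.028,0,0.162],[0,0,0.032,0,0.162],[0,0,0.036,0,0.162],[0,0,0.04,0,0.162],[0,0,0.044,0,0.162],[0,0,0.047,0,0.162],[0,0,0.047,0,0.162]]' 20
python3 - <<'E'
from h import *
t=r.snapshot("side");crop(t,180,200,200,150,4,"pics/s35.png")
s=r.sense();print(s["tool_pos"],s["ft_force"],s["tcp_rot"])
E
```

```text
time: 30.5
tool_pos: [370.0, -59.7, 22.2]
tcp_rot: [179.9, 0.3, -180.0]
ft_force: [-0.4, -1.2, -0.8]
finger_gap: 13.8
[370.00532501 -59.78459592  22.45947854] [-0.37561635 -0.52193485 -1.09407619] [179.92514665   0.26612352 179.99866779]
```

View pics/s35.png

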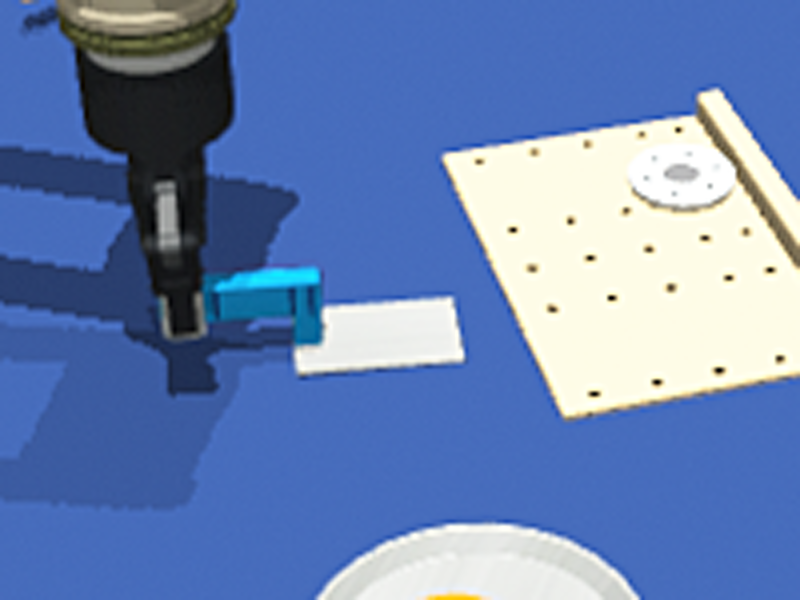

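The lifter is level, its front corners near crop (455,298) and (463,362). I'll go down the last 2 mm, open, and rise.

```bash
python3 -m jog '[[0,0,0.001,0,0.162],[0,0,0.002,0,0.162],[0,0,0.002,0,0.17],[0,0,0.002,0,0.22],[0,0,0.002,0,0.3],[0,0,0.002,0,0.5],[0,0,0.002,0,0.5],[0,0,0,0,0.5],[0,0,-0.02,0,0.5],[0,0,-0.06,0,0.5],[0,0,-0.1,0,0.5],[0,0,-0.1,0,0.5]]' 20
python3 -m jog '[[0.01,0.03,-0.01,0,0.5],[0.01,0.08,-0.03,0,0.5],[0.01,0.12,-0.05,0,0.5],[0.01,0.16,-0.05,0,0.5],[0.01,0.2,-0.05,0,0.5],[0.01,0.22,-0.05,0,0.5],[0.01,0.22,-0.05,0,0.5],[0.01,0.22,-0.05,0,0.5]]' 20
python3 - <<'E'
from h import *
for n in("top","side"):
    t=r.snapshot(n);crop(t,*((240,160,260,195,3) if n=="top" else (170,200,260,200,3)),f"pics/{n}36.png")
    H=hsv(t);m=cv2.inRange(H,(8,70,60),(24,255,255));N,l,st,c=cv2.connectedComponentsWithStats(m);tg=(435,281) if n=="top" else (293,361)
    for i in range(1,N):
        if np.hypot(*(c[i]-tg))<25 and st[i,4]>100:
            ct=max(cv2.findContours((l==i).astype(np.uint8),cv2.RETR_EXTERNAL,cv2.CHAIN_APPROX_NONE)[0],key=len)
            print(n,"amber",cv2.fitEllipse(plane(t,ct[:,0,:],12).astype(np.float32)))
print(r.sense()["time"])
E
```

```text
time: 31.75
tool_pos: [373.3, -61.1, 128.6]
tcp_rot: [-179.9, 0.8, -180.0]
ft_force: [0.5, -1.1, 1.3]
finger_gap: 42.8
time: 32.55
tool_pos: [362.2, 159.0, 177.6]
tcp_rot: [-179.9, 0.8, -179.9]
ft_force: [-0.0, -0.5, -0.2]
finger_gap: 42.7
top amber ((484.09136962890625, -302.6856384277344), (61.14234924316406, 63.015384674072266), 171.75698852539062)
side amber ((482.691650390625, -308.5960388183594), (62.51786422729492, 66.07646179199219), 169.29150390625)
32.65
```

View pics/top36.png

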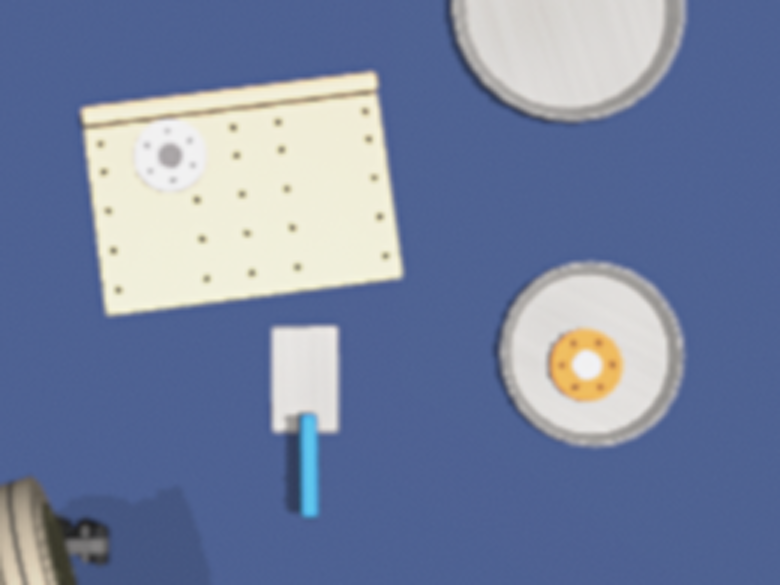

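View pics/side36.png

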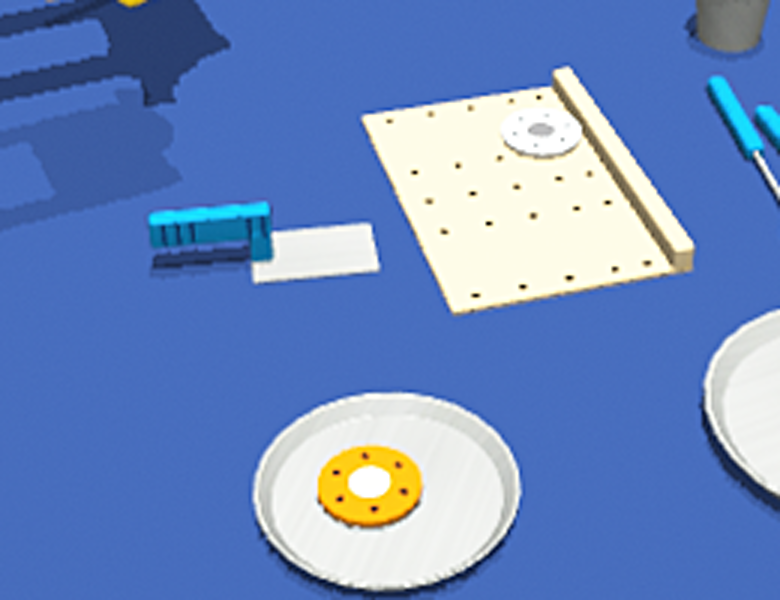

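Both views agree. The amber disc lies flat about 10 mm from the dish's centre, the lifter is flat and free on the bench, and the white disc is where it began.

```bash
python3 -c "
from bench import r
print(r.hand_in())"
```

```text
the job is handed in; nothing more can be done
None
```

The amber disc is in the 160 mm steel dish and the blue lifter lies flat on the bench, clear of the dish. I handed the job in at about 32.7 s of the 64 s; it reports no verdict.

**How it was done:** I slid the blade under the disc against the tray's rail and carried it level to the dish. The tool cannot pitch, so I loosened a grip at the rear of the bar until the nose drooped onto the dish floor. I then raised the rear to tilt the blade until the disc's front edge rested on the dish floor, and drew the blade out from under it. Finally I levelled the lifter on the bench in front of the tray and let go.

**Last checks, from both cameras:**
- **Amber disc:** it lies flat, about 11 mm from the dish centre. The top and side views differ by about 6 mm on its position, well inside the 40 mm limit.
- **Lifter:** it lies flat and free of the gripper, dish and disc.
- **White disc:** it looks unmoved; I judged this by eye and did not remeasure it.

**What went wrong:** before the scoop, while testing the loosened grip with no disc aboard, the lifter slipped out twice. It fell about 20 to 25 mm onto the bench and lay flat, with no visible harm.

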